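# Turn the tray over under the drying shelf and stand the jar in it

## Robot

A 6-joint arm with a two-finger parallel gripper is mounted at the origin on the work surface. World frame = base frame: x ahead of the robot, y to its left, z up, the work surface at z = 0. Lengths are in m, angles in rad, forces in N, time in s.
With the tool pointing down it reaches from about 0.275 to 0.85 m from the base axis. Payload 5.2 kg.
Tool frame: the origin (TCP) lies midway between the tips of the shut fingers; the grasp point (between the pads) lies manip.tcp_to_grasp behind it (manip.tcp_to_grasp is the distance from the TCP to the grasp point, in m); z points along the fingers, y is the line along which they close (so a half turn about z gives the same grasp; the last joint's range is limited). The gripper opens to 85 mm and grips with 20 to 120 N. Pads are 22 mm wide; open, the fingers measure 114 mm over their backs; the gripper's body (76 mm by 85 mm) begins 54 mm behind the grasp point. The pads swing forward as they close: fully open they stand 13 mm farther back than shut.
Start: joints at [0.932, 0.259, 1.535, -0, 1.348, -0.203], TCP at [0.232, 0.499, 0.231] pointing down, gripper open.
Joint ranges: [-3.14, 3.14], [-0.91, 2.08], [0.19, 2.58], [-1.22, 4.36], [0.22, 2.71], [-3.12, 3.12]. Speed limits (rad/s): [2.57, 2.57, 3.14, 3.14, 3.14, 3.14].

## Interface

Orientations are given as a unit quaternion [x, y, z, w].
In Python, from plant import manip gives the robot as it stands.
- The arm moves only by the tool servo_tool, never from a script. Its argument "increments" is a list that holds one entry, the list of rows, each a list of 7 numbers: the turn, a rotation vector about the world's x, y, z in degrees, then the shift along the world's x, y, z in m, then the closure, from 0 (fully open) to 1 (shut). In form: [[[ax, ay, az, x, y, z, claw], ...]]. A call has 1 to 12 rows; each row shifts and turns the commanded pose from where the row before left it; what a row does not reach is not made up. A row lasts 1/12 s, in which the tool goes at most 41.7 mm and 7.16 degrees, less where a joint would pass 70% of its speed; a pose out of reach is approached as far as the arm can. A call with a gripper value outside its range is refused whole. The fingers move at their own pace and stop on an object; "force" is the grip in N (left out, the last holds). Time passes only in rows, so rows that do not move let the fingers close. It gives the time, the measured TCP pose, the force, the opening and the grip force at its end, in the units of the state.
- manip.state(): the state, without advancing time (a new reading comes with each control period).
- manip.capture(name): name is "side" or "top" or "wrist"; returns (picture, depth): 480x640x3 uint8, red, green, blue; 480x640 float32, m along the optical axis (not along the pixel's ray), 0 where there is no reading.
- manip.camera_params(name): a dict with "K" (3x3 intrinsics, pixels), "T" (4x4, takes a point from camera to world coordinates). Camera axes: x right, y down, z forward; pixel columns grow to the right and rows downward; lengths in m; the calibration is good to about 2 mm. The wrist camera is an equidistant fisheye: a pixel r from the principal point sees the ray r / f radians off the axis. A picture is of the moment at which its call begins: read the wrist's pose just before it. camera_params takes no time and is no camera call; for the wrist camera it gives the pose at the moment of the call.
- manip.close_job(): hands the job in; it is judged then, once.
Trained networks look in the newest picture that a camera, given by its name, has taken for a name from the list of things; names that differ only in an ending like _2 or _b are one class to them, and where a whole thing is asked for, a point or a joint stands for the part that bears it (a point fixed in the world has none). Each returns a list of dicts, best first, with "conf" (0 to 1); they miss things now and then, are a little off and sometimes report something else, mostly with a low value. They report only what shows in the picture. A call takes as long as a camera call. They do not tell look-alikes from the thing itself.
- manip.recognise(camera, thing): "xyz" ([x, y, z] in m, in the coordinates of the camera as it stood for that picture, good to about 4 mm: the middle of the surface that is visible of it).
- manip.regions_of(camera, thing): "region" (480x640 bool, what is visible of it).
The state is a dict: "time_s": time; "joints": joint angles; "dq": joint speeds; "joint_efforts": joint torques, N m; "position": TCP position; "ee_rot": TCP orientation; "force": force on the tool from outside, world axes, zero at the start; "wrist_torque": the same for the moment, N m; "gripper_width": finger opening in m; "grip_force": force on a finger pad.
Only numpy, scipy, OpenCV 4.12 (cv2) and the standard library are available. Lean on these libraries where they do the work, as an engineer would, in place of code of your own. Each camera call takes 0.05 s, during which the arm holds its last target. There are 200 camera calls.

## Task

The steel tray is lying face down under the low drying shelf: turn it right way up there, without pulling it out from under the shelf or bumping the shelf, and lay it down rather than letting it fall over. Then stand the clay jar with the narrow neck upright in the tray, setting it down rather than dropping it, and leave the squat pot and the brush pot where they are.

Things in the scene. Friction and masses are not known exactly. Their poses are not given: they have to be found in the camera images.
- tray: Plain steel open box tray, 160 (own x) by 76 (y) by 56 mm deep (z), walls and floor 5 mm, about 0.7 kg; a loop handle along its -y long side. Origin: centre of the floor's underside; z points out of the mouth. Starts face down (origin 56 mm above the table) under the shelf's front part, handle to the robot's left, long axis square to the shelf's front within 7 degrees.
- tray_mid (a point): Centre of the tray: on its own z axis, 28 mm from the underside. The tray also stands stably on the plain long side opposite the handle; turned over that way it rolls about that side's two long edges, 56 mm apart.
- tray_bar (a point): Middle of the handle's round bar, on its centre line, 92 mm from the tray's middle towards own -y; axes as the tray. Bar 12 mm thick, 150 mm long, parallel to own x, with a 12 mm leg to the tray at each end (x = +-75 mm). 48 mm clear gap to the wall; centre line 28 mm above the table either way up. Gripped with about 25 N, the bar can still turn between the fingers.
- shelf: Fixed low shelf of steel wires on four wooden posts, 560 mm long (y), 190 mm deep (x). Clear height below the wires 200 mm; deck 18 mm thick, stock on top near both ends. Origin on the table under the middle of the front edge (nearest the robot); x points away from the robot, turned some 10 to 20 degrees to the left, under the shelf; z up. Posts only within 20 mm of both ends.
- jar: Unglazed clay jar with a narrow neck, 106 mm tall: body 52 mm in diameter up to 60 mm, shoulder, then a straight neck 36 mm in diameter from 72 to 106 mm. About 0.3 kg. Origin at the centre of its underside, z up. It stands on the table beside the shelf, to the robot's left.
- squat_pot: Bystander: unglazed clay pot without neck, 68 mm in diameter, 62 mm tall. Origin at the centre of its underside.
- brush_pot: Bystander: white cylindrical pot, 68 mm in diameter, 90 mm tall, with brushes standing up to 172 mm. Origin at the centre of its underside.
Not all that is in view belongs to the job. Of the things that look like the tray, the middle-sized one is meant.

How it is judged:
On the way:
1. the tray lies right way up on the table, its middle under the shelf (angle between tray's own z axis and vertical below 0.09 rad and height (world z) of tray below 0.008 m and x of tray_mid in the frame of shelf above 0 m), for 0.2 s.
At the end, for the whole second after the job is handed in: The tray lies flat on the table right way up (within 5 degrees, underside within 8 mm of the table), its middle under the shelf; the jar stands upright (within 7 degrees) on the tray's floor inside its walls; both are at rest (all of step 1 and x of tray_mid in the frame of shelf below 0.19 m and y of tray_mid in the frame of shelf between -0.24 and 0.24 m and x of jar in the frame of tray between -0.07 and 0.07 m and y of jar in the frame of tray between -0.035 and 0.035 m and z of jar in the frame of tray between 0 and 0.012 m and angle between jar's own z axis and vertical below 0.12 rad and linear speed of each of jar, tray below 0.02 m/s); the robot touches nothing.
It fails at once if the shelf is hit with more than 20 N (contact force between shelf and anything else above 20 N).
It fails at once if the tray's middle comes more than 12 mm out in front of the shelf's front edge (x of tray_mid in the frame of shelf below -0.012 m).
It fails at once if the tray falls over freely (turning faster than 5 rad/s while the fingers are off it) (angular speed of tray above 5 rad/s and contact force between tray and the fingers below 0.1 N).
It fails at once if the jar is dropped (moving faster than 0.45 m/s while the fingers are off it) (linear speed of jar above 0.45 m/s and contact force between jar and the fingers below 0.1 N).
It fails at once if the squat pot or the brush pot is moved more than 30 mm (distance of any of squat_pot, brush_pot from where it was at the start of the episode above 0.03 m).
It also fails if it takes over 72 s, if anything falls off the work surface, if the arm or the gripper's body presses on something with over 40 N, if the wrist force passes 120 N, or if a joint passes its speed limit or range.

## Working session

There is one attempt and no reset: what is moved stays moved. The work goes in short steps, Python scripts to look and compute and a tool call to move; the robot and the scene stay as the last step left them, time stands still between calls to the robot, and variables do not carry over. Pictures are saved under pics/ and viewed, at most 10 in all, crops included, and the job is handed in when it is done.

Besides the shell and the picture viewer there is one more tool, called after "Call:" as name(argument=value, ...) on one line, values as JSON. servo_tool: Moves the arm, as the interface text tells. Its arguments: {"type":"object","properties":{"increments":{"type":"array","items":{"type":"array","items":{"type":"array","items":{"type":"number"}}}},"force":{"type":"number"}},"required":["increments"]}

```bash
mkdir -p pics; ls; cat > h.py <<'E'
import numpy as np,cv2
from plant import manip
from scipy.spatial.transform import Rotation as R
def cloud(n,d):
    P=manip.camera_params(n);K=np.array(P["K"]);T=np.array(P["T"])
    v,u=np.mgrid[:480,:640]
    x=(u-K[0,2])/K[0,0];y=(v-K[1,2])/K[1,1]
    p=np.stack([x*d,y*d,d],-1)
    return p@T[:3,:3].T+T[:3,3]
def w(n,xyz):
    T=np.array(manip.camera_params(n)["T"]);return T[:3,:3]@np.array(xyz)+T[:3,3]
E
python3 - <<'E'
from h import *
np.set_printoptions(precision=3,suppress=True)
s=manip.state();print({k:np.round(v,3) for k,v in s.items()},manip.tcp_to_grasp)
for n in ["side","top"]:
    im,d=manip.capture(n);cv2.imwrite(f"pics/{n}0.png",im[:,:,::-1]);np.savez(f"{n}0.npz",d=d,im=im)
    P=manip.camera_params(n);print(n,np.array(P["K"]).tolist(),np.array(P["T"]).round(3).tolist())
    for t in ["tray","tray_bar","shelf","jar","squat_pot","brush_pot"]:
        for r in manip.recognise(n,t): print(t,round(r["conf"],2),w(n,r["xyz"]))
E
```

```text
pics
{'time_s': np.float64(0.0), 'joints': array([ 0.932,  0.259,  1.536,  0.   ,  1.348, -0.203]), 'dq': array([-0.001,  0.   ,  0.001, -0.002, -0.   , -0.002]), 'joint_efforts': array([  0.001, -44.603, -29.057,  -0.   ,   0.012,  -0.   ]), 'position': array([0.232, 0.498, 0.23 ]), 'ee_rot': array([ 0.216,  0.976, -0.001, -0.   ]), 'force': array([-0.193, -0.183,  0.382]), 'wrist_torque': array([ 0.04 , -0.022,  0.037]), 'grip_force': np.float64(0.0), 'gripper_width': np.float64(0.085)} 0.0187
side [[443.93344399834564, 0.0, 321.7097306412613], [0.0, 443.93344399834564, 234.9735903614959], [0.0, 0.0, 1.0]] [[0.993, -0.101, 0.061, 0.389], [-0.117, -0.781, 0.614, -0.838], [-0.014, -0.617, -0.787, 0.997], [0.0, 0.0, 0.0, 1.0]]
tray 0.96 [ 0.485 -0.625  0.079]
tray 0.89 [ 0.541 -0.105  0.057]
tray 0.6 [ 0.327 -0.272  0.04 ]
tray_bar 0.75 [ 0.49  -0.626  0.083]
tray_bar 0.68 [ 0.541 -0.103  0.062]
tray_bar 0.65 [ 0.324 -0.277  0.041]
shelf 0.57 [ 0.638 -0.257  0.216]
jar 0.64 [0.401 0.345 0.063]
squat_pot 0.83 [0.396 0.234 0.058]
brush_pot 0.56 [0.543 0.372 0.073]
top [[476.52943308251236, 0.0, 320.7994702768115], [0.0, 476.52943308251236, 239.32466482483983], [0.0, 0.0, 1.0]] [[0.01, -0.999, 0.041, 0.38], [-1.0, -0.009, 0.006, -0.105], [-0.005, -0.041, -0.999, 1.291], [0.0, 0.0, 0.0, 1.0]]
tray 0.66 [ 0.479 -0.618  0.081]
tray 0.56 [ 0.546 -0.086  0.057]
tray_bar 0.87 [ 0.327 -0.264  0.046]
tray_bar 0.8 [ 0.546 -0.085  0.058]
tray_bar 0.8 [ 0.477 -0.62   0.079]
shelf 0.55 [ 0.625 -0.146  0.221]
jar 0.79 [0.403 0.355 0.069]
squat_pot 0.79 [0.396 0.241 0.062]
brush_pot 0.84 [0.547 0.4   0.06 ]
```

View pics/side0.png

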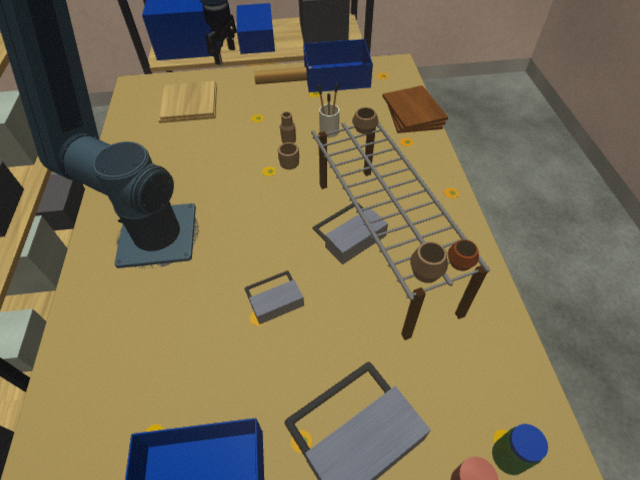

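View pics/top0.png

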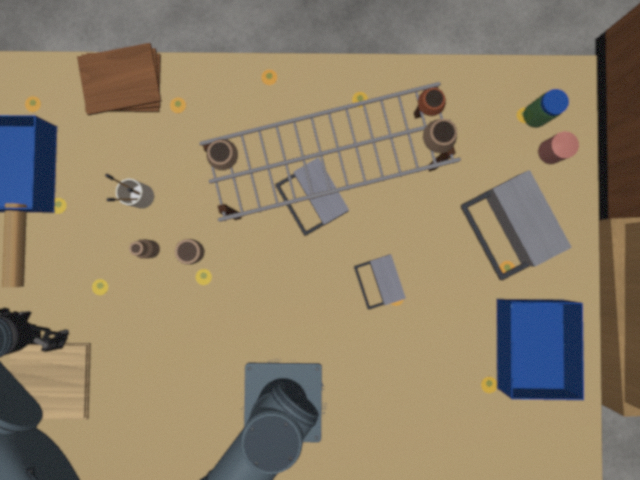

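```bash
python3 - <<'E'
from h import *
np.set_printoptions(precision=4,suppress=True)
for n in ["top","side"]:
    f=np.load(n+"0.npz");d=f["d"];p=cloud(n,d);ok=d>0
    m=ok&(p[...,0]>.4)&(p[...,0]<.9)&(p[...,1]>-.55)&(p[...,1]<.25)
    q=p[m&(p[...,2]>.195)&(p[...,2]<.235)][:,:2]
    r=cv2.minAreaRect(q.astype(np.float32));print(n,"shelf",r,cv2.boxPoints(r).tolist(), np.median(p[m&(p[...,2]>.195)&(p[...,2]<.235)][:,2]))
    for lab,c,lo,hi in [("floor",(.54,-.1),.048,.066),("bar",(.54,-.1),.024,.046)]:
        k=m&(p[...,2]>lo)&(p[...,2]<hi)&(np.hypot(p[...,0]-c[0],p[...,1]-c[1])<.2)
        q=p[k];r=cv2.minAreaRect(q[:,:2].astype(np.float32));print(lab,len(q),np.round(q.mean(0),4),r,np.round(cv2.boxPoints(r),3).tolist())
    for lab,c,lo in [("neck",(.403,.355),.085),("squat",(.396,.237),.03),("brush",(.547,.39),.05),("jarall",(.403,.355),.03)]:
        k=ok&(p[...,2]>lo)&(p[...,2]<.2)&(np.hypot(p[...,0]-c[0],p[...,1]-c[1])<.055)
        q=p[k];r=cv2.minEnclosingCircle(q[:,:2].astype(np.float32));print(lab,len(q),q.mean(0),r,np.percentile(q[:,2],[5,50,98]))
    im=f["im"]
# crop of tray
im=np.load("side0.npz")["im"];c=cv2.resize(im[180:300,270:500],None,fx=3,fy=3,interpolation=2);cv2.imwrite("pics/crop.png",c[:,:,::-1])
E
```

```text
top shelf ((0.6256749033927917, -0.11485850811004639), (0.1911189705133438, 0.5677533149719238), 14.610174179077148) [[0.46160000562667847, 0.13573478162288666], [0.6048107743263245, -0.41365987062454224], [0.789749801158905, -0.3654518127441406], [0.646539032459259, 0.18394285440444946]] 0.21393601585150912
floor 1506 [ 0.5561 -0.0962  0.0557] ((0.5586914420127869, -0.0954495519399643), (0.16031774878501892, 0.07624335587024689), 30.52900505065918) [[0.4699999988079071, -0.10300000011920929], [0.5090000033378601, -0.16899999976158142], [0.6470000147819519, -0.08799999952316284], [0.6079999804496765, -0.02199999988079071]]
bar 432 [ 0.5144 -0.033   0.0327] ((0.5427455902099609, -0.06786493957042694), (0.16202755272388458, 0.13259434700012207), 30.922630310058594) [[0.4390000104904175, -0.05299999937415123], [0.5070000290870667, -0.16599999368190765], [0.6460000276565552, -0.08299999684095383], [0.578000009059906, 0.03099999949336052]]
neck 198 [0.4025 0.3612 0.104 ] ((0.4025787115097046, 0.3635765016078949), 0.01855989173054695) [0.0911 0.1052 0.1112]
squat 585 [0.3965 0.2446 0.0596]
[... 1066 characters left out ...]
0.1365615576505661), 30.814964294433594) [[0.43799999356269836, -0.05400000140070915], [0.5080000162124634, -0.17100000381469727], [0.6489999890327454, -0.08699999749660492], [0.5789999961853027, 0.029999999329447746]]
neck 119 [0.4013 0.3584 0.1018] ((0.4021438956260681, 0.36214056611061096), 0.0199434831738472) [0.0881 0.1044 0.111 ]
squat 385 [0.3959 0.2381 0.0567] ((0.39639490842819214, 0.24735571444034576), 0.0365416444838047) [0.0342 0.0618 0.0673]
brush 519 [0.5439 0.3874 0.0955] ((0.5436701774597168, 0.3909004032611847), 0.03883284702897072) [0.0543 0.085  0.1756]
jarall 330 [0.4016 0.3522 0.0739] ((0.4034770727157593, 0.36148953437805176), 0.02680133655667305) [0.035  0.0703 0.1106]
```

View pics/crop.png

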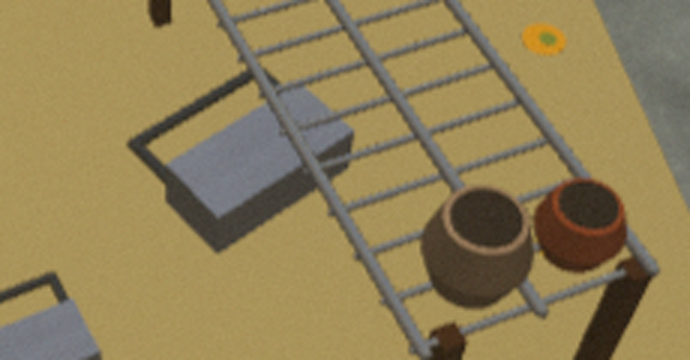

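Call:
servo_tool(increments=[[[0, 0, -5.2, 0.0053, -0.0215, 0.002, 0.5], [0, 0, -5.2, 0.0053, -0.0215, 0.002, 0.5], [0, 0, -5.2, 0.0053, -0.0215, 0, 0.5], [0, 0, -5.2, 0.0053, -0.0215, 0, 0.5], [0, 0, -5.2, 0.0053, -0.0215, 0, 0.5], [0, 0, -5.2, 0.0053, -0.0215, 0, 0.5], [0, 0, -5.2, 0.0053, -0.0215, 0, 0.5], [0, 0, -5.2, 0.0053, -0.0215, 0, 0.5], [0, 0, -5.2, 0.0053, -0.0215, 0, 0.5], [0, 0, -5.2, 0.0053, -0.0215, 0, 0.5], [0, 0, -5.2, 0.0053, -0.0215, 0, 0.5], [0, 0, -5.2, 0.0053, -0.0215, 0, 0.5]]], force=25)

```text
time_s: 1.7
position: [0.2958, 0.2396, 0.2355]
ee_rot: [0.692, 0.722, 0.0, 0.0]
force: [0.3, 0.1, -0.2]
gripper_width: 0.0427
grip_force: 0.0
```

Call:
servo_tool(increments=[[[0, 0, -5.2, 0.0053, -0.0215, 0, 0.5], [0, 0, -5.2, 0.0053, -0.0215, 0, 0.5], [0, 0, -5.2, 0.0053, -0.0215, 0, 0.5], [0, 0, -5.2, 0.0053, -0.0215, 0, 0.5], [0, 0, -5.2, 0.0053, -0.0215, 0, 0.5], [0, 0, -5.2, 0.0053, -0.0215, 0, 0.5], [0, 0, -5.2, 0.0053, -0.0215, 0, 0.5], [0, 0, -5.2, 0.0053, -0.0215, 0, 0.5], [0, 0, -5.2, 0.0053, -0.0215, 0, 0.5], [0, 0, -5.2, 0.0053, -0.0215, 0, 0.5], [0, 0, -5.2, 0.0053, -0.0215, 0, 0.5], [0, 0, -5.2, 0.0053, -0.0215, 0, 0.5]]])

```text
time_s: 2.7
position: [0.3595, -0.0185, 0.2356]
ee_rot: [0.966, 0.259, 0.0, 0.0]
force: [-0.5, -0.4, 0.6]
gripper_width: 0.043
grip_force: 0.0
```

Call:
servo_tool(increments=[[[2.53, -4.31, 0, 0.006, -0.005, -0.006, 0.5], [2.53, -4.31, 0, 0.006, -0.005, -0.006, 0.5], [2.53, -4.31, 0, 0.006, -0.005, -0.006, 0.5], [2.53, -4.31, 0, 0.006, -0.005, -0.006, 0.5], [2.53, -4.31, 0, 0.006, -0.005, -0.006, 0.5], [2.53, -4.31, 0, 0.006, -0.005, -0.006, 0.5], [2.53, -4.31, 0, 0.006, -0.005, -0.006, 0.5], [2.53, -4.31, 0, 0.006, -0.005, -0.006, 0.5], [2.53, -4.31, 0, 0.006, -0.005, -0.006, 0.5], [0, 0, 0, 0.006, -0.005, -0.006, 0.5], [0, 0, 0, 0, 0, 0, 0.5]]])

```text
time_s: 3.62
position: [0.4192, -0.0695, 0.1743]
ee_rot: [0.893, 0.238, 0.369, -0.101]
force: [-0.1, -0.4, 0.6]
gripper_width: 0.0428
grip_force: 0.0
```

```bash
cat >> h.py <<'E'
def wcloud():
    P=manip.camera_params("wrist");im,d=manip.capture("wrist");K=np.array(P["K"]);T=np.array(P["T"])
    v,u=np.mgrid[:480,:640];x=u-K[0,2];y=v-K[1,2];r=np.hypot(x,y)+1e-9;th=r/K[0,0]
    t=np.where(th<1.45,np.tan(np.minimum(th,1.45)),0);p=np.stack([x/r*t*d,y/r*t*d,d],-1)
    return im,p@T[:3,:3].T+T[:3,3],(d>0)&(th<1.4),T
O=np.array([.533,-.139]);a=np.deg2rad(14.7);XS=np.array([np.cos(a),np.sin(a)]);YS=np.array([-XS[1],XS[0]])
def sh(p): p=np.asarray(p)[:2]-O;return np.array([p@XS,p@YS])
def st():
    s=manip.state();M=R.from_quat(s["ee_rot"]).as_matrix();p=np.array(s["position"])
    print("t",s["time_s"],"tcp",p,"grasp",p-M[:,2]*manip.tcp_to_grasp,"sh",sh(p-M[:,2]*manip.tcp_to_grasp),"\nx",M[:,0],"y",M[:,1],"z",M[:,2],"\nq",np.array(s["joints"]),"F",np.array(s["force"]),"w",s["gripper_width"],s["grip_force"])
    return p,M
np.set_printoptions(precision=4,suppress=True)
E
python3 - <<'E'
from h import *
p,M=st()
im,c,ok,T=wcloud();cv2.imwrite("pics/w1.png",im[:,:,::-1])
print("cam",T[:3,3],T[:3,2])
for lab,lo,hi in [("floor",.048,.066),("bar",.022,.044)]:
    k=ok&(c[...,2]>lo)&(c[...,2]<hi)&(np.hypot(c[...,0]-.535,c[...,1]+.07)<.14)
    q=c[k];r=cv2.minAreaRect(q[:,:2].astype(np.float32));print(lab,len(q),q.mean(0),r,np.round(cv2.boxPoints(r),3).tolist())
q=c[ok&(c[...,2]>.022)&(c[...,2]<.044)][:,:2]
L=np.array([.8625,.506]);N=np.array([-.506,.8625]);B=np.array([.5121,-.0159])
s=(q-B)@L;n=(q-B)@N;k=(abs(s)<70)&(abs(s)<.07)&(abs(n)<.02);print("bar line",k.sum(),np.polyfit(s[k],n[k],1),np.percentile(n[k],[5,50,95]))
E
```

```text
t 3.6167 tcp [ 0.4192 -0.0695  0.1743] grasp [ 0.4078 -0.0762  0.1876] sh [-0.1051  0.0925] 
x [0.6143 0.3507 0.7068] y [ 0.4998 -0.8661 -0.0046] z [ 0.6106  0.3562 -0.7074] 
q [-1.171  -0.0289  2.3374  0.876   1.1496 -0.6298] F [-0.0734 -0.3787  0.5911] w 0.0427751620127558 0.0
cam [ 0.3827 -0.0904  0.3327] [ 0.3822  0.2244 -0.8964]
floor 13485 [ 0.5515 -0.0985  0.0552] ((0.5599683523178101, -0.09537780284881592), (0.16146911680698395, 0.07771281152963638), 30.497249603271484) [[0.47099998593330383, -0.10300000011920929], [0.5099999904632568, -0.17000000178813934], [0.6489999890327454, -0.08799999952316284], [0.6100000143051147, -0.020999999716877937]]
bar 4158 [ 0.514  -0.0425  0.0323] ((0.5437929630279541, -0.06898894906044006), (0.16142576932907104, 0.13549940288066864), 31.055805206298828) [[0.4399999976158142, -0.05299999937415123], [0.5099999904632568, -0.16899999976158142], [0.6480000019073486, -0.08500000089406967], [0.578000009059906, 0.03099999949336052]]
bar line 1876 [ 0.0007 -0.0007] [-0.0062 -0.0006  0.0051]
```

View pics/w1.png

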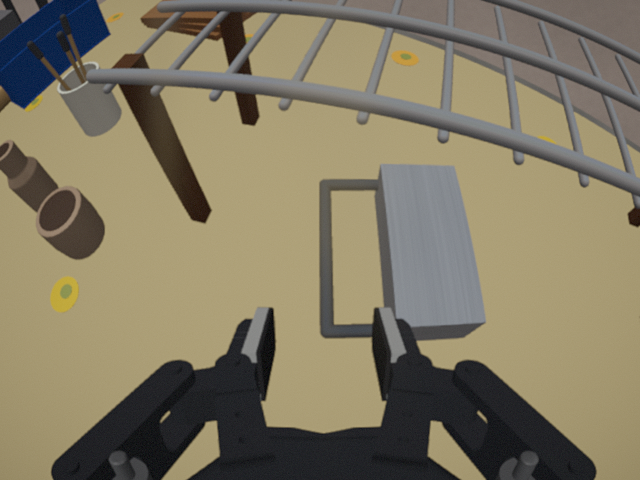

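Call:
servo_tool(increments=[[[0, 0, 0, 0.0052, 0.0027, -0.0193, 0.5], [0, 0, 0, 0.0052, 0.0027, -0.0193, 0.5], [0, 0, 0, 0.0052, 0.0027, -0.0193, 0.5], [0, 0, 0, 0.0052, 0.0027, -0.0193, 0.5], [0, 0, 0, 0.0052, 0.0027, -0.0193, 0.5], [0, 0, 0, 0.0052, 0.0027, -0.0193, 0.5], [0, 0, 0, 0.0091, 0.0053, -0.0106, 0.5], [0, 0, 0, 0.0091, 0.0053, -0.0106, 0.5], [0, 0, 0, 0.0091, 0.0053, -0.0106, 0.5], [0, 0, 0, 0.0091, 0.0053, -0.0106, 0.5], [0, 0, 0, 0, 0, 0, 0.5], [0, 0, 0, 0, 0, 0, 0.5]]])

```text
time_s: 4.67
position: [0.4873, -0.0287, 0.0176]
ee_rot: [0.891, 0.243, 0.369, -0.101]
force: [0.2, 0.6, 0.5]
gripper_width: 0.0431
grip_force: 0.0
```

```bash
python3 - <<'E'
from h import *
p,M=st()
im,c,ok,T=wcloud();cv2.imwrite("pics/w2.png",im[:,:,::-1])
q=c[ok&(c[...,2]>.022)&(c[...,2]<.044)];q=q[:,:2]
L=np.array([.8625,.506]);N=np.array([-.506,.8625]);B=np.array([.5121,-.0159])
s=(q-B)@L;n=(q-B)@N;k=(s<.07)&(s>-.02)&(abs(n)<.02);print("bar line",k.sum(),np.polyfit(s[k],n[k],1))
g=(p-M[:,2]*.0187)[:2]-B;print("grasp s,n",g@L,g@N)
E
```

```text
t 4.6667 tcp [ 0.4873 -0.0287  0.0176] grasp [ 0.476  -0.0354  0.0308] sh [-0.0289  0.1146] 
x [0.6099 0.3576 0.7072] y [ 0.5074 -0.8617 -0.0018] z [ 0.6087  0.36   -0.707 ] 
q [-0.8831  0.4803  2.4131  1.4728  0.7785 -1.2153] F [0.218  0.6282 0.4657] w 0.0431214711528015 0.0
bar line 4206 [-0.0224 -0.0005]
grasp s,n -0.041064997021155854 0.0014316929633222328
```

View pics/w2.png

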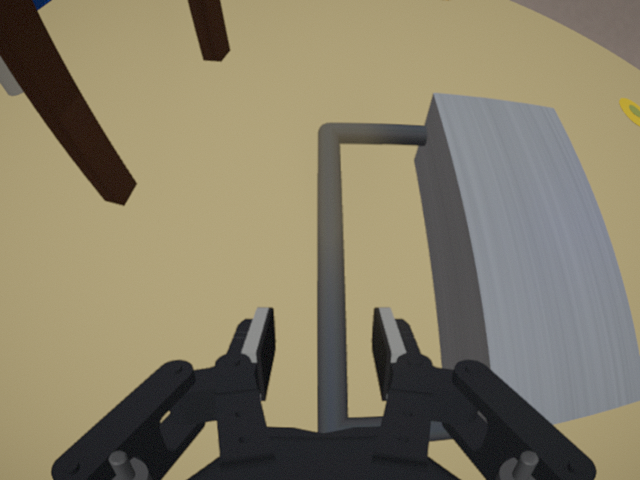

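Call:
servo_tool(increments=[[[0, 0, 0, 0.0006, -0.001, -0.002, 0.8], [0, 0, 0, 0, 0, 0, 0.95], [0, 0, 0, 0, 0, 0, 1], [0, 0, 0, 0, 0, 0, 1], [0, 0, 0, 0, 0, 0, 1], [0, 0, 0, 0, 0, 0, 1]]], force=50)

```text
time_s: 5.22
position: [0.4879, -0.0317, 0.0155]
ee_rot: [0.892, 0.241, 0.369, -0.1]
force: [-0.6, -1.8, 4.4]
gripper_width: 0.0106
grip_force: 48.8
```

Call:
servo_tool(increments=[[[0, 0, -1.57, 0.0006, 0.0012, 0, 1], [0, 0, -1.57, 0.0006, 0.0012, 0, 1], [0, 0, -1.57, 0.0006, 0.0012, 0, 1], [0, 0, -1.57, 0.0006, 0.0012, 0, 1], [0, 0, -1.57, 0.0006, 0.0012, 0, 1], [0, 0, -1.57, 0.0006, 0.0012, 0, 1], [0, 0, -1.57, 0.0006, 0.0012, 0, 1], [0, 0, -1.57, 0.0006, 0.0012, 0, 1], [0, 0, -1.57, 0.0006, 0.0012, 0, 1], [0, 0, -1.57, 0.0006, 0.0012, 0, 1], [0, 0, 0, 0, 0, 0, 1]]])

```text
time_s: 6.13
position: [0.494, -0.0187, 0.0156]
ee_rot: [0.916, 0.117, 0.38, -0.049]
force: [0.5, -0.3, 3.6]
gripper_width: 0.0102
grip_force: 49.0
```

```bash
cat >> h.py <<'E'
def tray(lo=.048,hi=.066):
    im,d=manip.capture("top");p=cloud("top",d);s=(p[...,:2]-O)
    X=s@XS;Y=s@YS
    k=(d>0)&(p[...,2]>lo)&(p[...,2]<hi)&(abs(X-.03)<.13)&(abs(Y)<.22)
    r=cv2.minAreaRect(p[k][:,:2].astype(np.float32));print("tray",k.sum(),np.round(r[0],4),np.round(r[1],4),r[2],"sh",sh(r[0]));return im
E
python3 - <<'E'
from h import *
st();tray()
E
```

```text
t 6.1333 tcp [ 0.494  -0.0187  0.0156] grasp [ 0.4812 -0.022   0.0288] sh [-0.0204  0.1263] 
x [0.684 0.176 0.708] y [ 0.2512 -0.9679 -0.002 ] z [ 0.6849  0.1792 -0.7062] 
q [-0.748   0.4794  2.5364  2.021   0.7252 -1.4078] F [ 0.4516 -0.2953  3.607 ] w 0.010216791256574402 49.041797518730164
tray 1686 [ 0.5292 -0.0545] [0.1664 0.1709] 15.02603816986084 sh [0.0177 0.0827]
```

```bash
cat > kin.py <<'E'
from h import *
from scipy.optimize import least_squares
data=[([0.932,0.259,1.535,0,1.348,-0.203],[.232,.4985,.2305]),([-1.171,-.0289,2.3374,.876,1.1496,-.6298],[.4192,-.0695,.1743]),([-.8831,.4803,2.4131,1.4728,.7785,-1.2153],[.4873,-.0287,.0176]),([-.748,.4794,2.5364,2.021,.7252,-1.4078],[.494,-.0187,.0156])]
S4=1
def fk(q,P,s4=None,off=np.pi/2):
    a1,z1,l2,e,l3,D=P;s4=S4 if s4 is None else s4
    A=R.from_euler('z',q[0]);B=A*R.from_euler('y',q[1]);C=B*R.from_euler('y',q[2])
    W=C*R.from_euler('z',s4*q[3])*R.from_euler('y',q[4])*R.from_euler('z',q[5]+off)
    p=A.apply([a1,0,z1])+B.apply([0,0,l2])+C.apply([e,0,l3])+W.apply([0,0,D])
    return p,W
if __name__=="__main__":
  for s4 in (1,-1):
    r=least_squares(lambda P:np.concatenate([fk(q,P,s4)[0]-p for q,p in data]+[0.001*(P-[0,.3,.4,0,.4,.3])]),[0,.3,.4,0,.4,.3])
    print(s4,r.x,np.abs(r.fun).max())
    for q,p in data: print(fk(q,r.x,s4)[0]-p,fk(q,r.x,s4)[1].as_matrix()[:,1:].T)
E
python3 kin.py
```

```text
1 [-0.0335  0.4375  0.4705  0.0479  0.4777  0.5153] 0.091146486223695
[ 0.0911 -0.0634 -0.0059] [[ 0.4221  0.9065 -0.0004]
 [-0.0002 -0.0003 -1.    ]]
[0.0022 0.0005 0.0123] [[ 0.4998 -0.8661 -0.0047]
 [ 0.6106  0.3562 -0.7074]]
[-0.0119  0.0173 -0.0019] [[ 0.5074 -0.8617 -0.0018]
 [ 0.6087  0.3599 -0.707 ]]
[ 0.0026 -0.0223 -0.0045] [[ 0.2512 -0.9679 -0.002 ]
 [ 0.6849  0.1791 -0.7062]]
-1 [ 0.1795 -0.9178  0.8691  0.1262  0.1495 -0.4963] 0.09242338342673612
[ 0.0781 -0.0809  0.032 ] [[ 0.4221  0.9065 -0.0004]
 [-0.0002 -0.0003 -1.    ]]
[-0.0111 -0.0024 -0.0663] [[ 0.7305 -0.1079 -0.6743]
 [-0.681  -0.1896 -0.7074]]
[ 0.0611 -0.0924  0.0103] [[-0.2596  0.849  -0.4602]
 [-0.4713 -0.5273 -0.707 ]]
[-0.0833  0.042   0.024 ] [[-0.8923  0.3914 -0.2249]
 [-0.1275 -0.6964 -0.7062]]
```

```bash
cat > kin.py <<'E'
from h import *
from scipy.optimize import least_squares
data=[([0.932,0.259,1.535,0,1.348,-0.203],[.232,.4985,.2305]),([-1.171,-.0289,2.3374,.876,1.1496,-.6298],[.4192,-.0695,.1743]),([-.8831,.4803,2.4131,1.4728,.7785,-1.2153],[.4873,-.0287,.0176]),([-.748,.4794,2.5364,2.021,.7252,-1.4078],[.494,-.0187,.0156])]
def fk(q,P):
    a1,o,z1,l2,e,l3,w,D=P[:8]
    A=R.from_euler('z',q[0]);B=A*R.from_euler('y',q[1]);C=B*R.from_euler('y',q[2])
    F=C*R.from_euler('z',q[3]);W=F*R.from_euler('y',q[4])*R.from_euler('z',q[5]+np.pi/2)
    p=A.apply([a1,o,z1])+B.apply([0,0,l2])+C.apply([e,0,l3])+F.apply([0,w,0])+W.apply([0,0,D])
    return p,W
x0=np.array([0,0,.2,.4,0,.4,.1,.3])
def fit():
    return least_squares(lambda P:np.concatenate([fk(q,P)[0]-p for q,p in data]+[0.002*(P-x0)]),x0)
if __name__=="__main__":
    r=fit();print(r.x,r.fun*1000)
E
python3 kin.py
```

```text
[0.0003 0.1108 0.2217 0.534  0.0604 0.4255 0.0002 0.3542] [ 0.0026 -0.0264  0.1005  0.0762  0.0469 -0.1699  0.0021 -0.015   0.0009
 -0.0282 -0.06    0.0684  0.0006  0.2216  0.0433  0.268   0.1209  0.051
 -0.1997  0.1083]
```

```bash
cat > ik.py <<'E'
from kin import *
P=fit().x
LO=np.array([-3.14,-.91,.19,-1.22,.22,-3.12]);HI=np.array([3.14,2.08,2.58,4.36,2.71,3.12])
def rot(yaw,p,flip=False):  # yaw deg of tool horiz dir, pitch down deg
    y=np.deg2rad(yaw);p=np.deg2rad(p);L=np.array([np.cos(y),np.sin(y),0]);z=np.cos(p)*L+np.array([0,0,-np.sin(p)])
    Y=np.array([np.sin(y),-np.cos(y),0]);Y=-Y if flip else Y
    return R.from_matrix(np.array([np.cross(Y,z),Y,z]).T)
def ik(G,W,q0):
    t=np.asarray(G)+W.apply([0,0,.0187])
    def f(q):
        p,w=fk(q,P);return np.concatenate([(p-t)*10,(w.inv()*W).as_rotvec()*3])
    r=least_squares(f,np.clip(q0,LO+1e-3,HI-1e-3),bounds=(LO,HI));return r.x,np.linalg.norm(r.fun)
def S(x,y,z): return np.append(O+x*XS+y*YS,z)
def path(y0=.1263,x=-.0204,n=7):
    out=[];E=y0-.130
    for a in np.linspace(0,np.pi/2,n): out.append((x,E+.130*np.cos(a)-.028*np.sin(a),.028*np.cos(a)+.130*np.sin(a)))
    for a in np.linspace(0,np.pi/2,n)[1:]: out.append((x,E-.056+.028*np.cos(a)-.130*np.sin(a),.130*np.cos(a)+.028*np.sin(a)))
    return out
E
cat > t.py <<'E'
from ik import *
q0=np.array(manip.state()["joints"])
for p in (45,38,52):
    q=q0;print("pitch",p)
    for g in path():
        q,e=ik(S(*g),rot(14.7,p),q);print(np.round(g,3),q.round(2),round(e,4))
E
python3 t.py
```

```text
pitch 45
[-0.02   0.126  0.028] [-0.75  0.48  2.54  2.02  0.72 -1.41] 0.0
[-0.02   0.115  0.061] [-0.77  0.35  2.5   1.81  0.67 -1.17] 0.0
[-0.02   0.095  0.089] [-0.81  0.26  2.45  1.59  0.67 -0.94] 0.0
[-0.02   0.068  0.112] [-0.86  0.21  2.39  1.42  0.7  -0.76] 0.0
[-0.02   0.037  0.127] [-0.9   0.2   2.33  1.3   0.74 -0.66] 0.0
[-0.02   0.003  0.133] [-0.94  0.22  2.26  1.23  0.77 -0.61] 0.0
[-0.02  -0.032  0.13 ] [-0.98  0.26  2.2   1.2   0.8  -0.6 ] 0.0
[-0.02  -0.066  0.133] [-1.01  0.3   2.14  1.15  0.83 -0.57] 0.0
[-0.02  -0.1    0.127] [-1.03  0.35  2.07  1.13  0.85 -0.57] 0.0
[-0.02  -0.132  0.112] [-1.05  0.41  2.02  1.13  0.86 -0.59] 0.0
[-0.02  -0.158  0.089] [-1.07  0.48  1.98  1.14  0.85 -0.62] 0.0
[-0.02  -0.178  0.061] [-1.08  0.56  1.95  1.17  0.84 -0.68] 0.0
[-0.02  -0.19   0.028] [-1.08  0.63  1.93  1.22  0.82 -0.75] 0.0
pitch 38
[-0.02   0.126  0.028] [-0.84  0.61  2.58  2.06  0.92 -1.62] 0.0638
[-0.02   0.115  0.061] [-0.87  0.48  2.57  1.94  0.87 -1.46] 0.0
[-0.02   0.095  0.089] [-0.91  0.36  2.52  1.76  0.83 -1.24] 0.0
[-0.02   0.068  0.112] [-0.95  0.28  2.
[... 764 characters left out ...]
  0.089] [-0.72  0.2   2.37  1.32  0.55 -0.56] 0.0
[-0.02   0.068  0.112] [-0.76  0.17  2.31  1.15  0.61 -0.41] 0.0
[-0.02   0.037  0.127] [-0.81  0.16  2.25  1.06  0.67 -0.34] 0.0
[-0.02   0.003  0.133] [-0.86  0.19  2.19  1.01  0.71 -0.32] 0.0
[-0.02  -0.032  0.13 ] [-0.9   0.23  2.14  0.99  0.74 -0.33] 0.0
[-0.02  -0.066  0.133] [-0.93  0.27  2.07  0.95  0.78 -0.32] 0.0
[-0.02  -0.1    0.127] [-0.96  0.32  2.01  0.94  0.8  -0.33] 0.0
[-0.02  -0.132  0.112] [-0.99  0.38  1.96  0.94  0.81 -0.35] 0.0
[-0.02  -0.158  0.089] [-1.    0.45  1.92  0.96  0.8  -0.4 ] 0.0
[-0.02  -0.178  0.061] [-1.02  0.52  1.9   0.99  0.78 -0.46] 0.0
[-0.02  -0.19   0.028] [-1.02  0.59  1.89  1.04  0.75 -0.53] 0.0
```

```bash
python3 - <<'E'
from ik import *
g=np.array([S(*v) for v in path(n=19)])
for r in np.diff(g,axis=0): print(r.round(4).tolist())
E
```

```text
[0.0007, -0.0028, 0.0112]
[0.001, -0.0038, 0.0109]
[0.0012, -0.0047, 0.0105]
[0.0015, -0.0056, 0.0101]
[0.0017, -0.0064, 0.0095]
[0.0019, -0.0072, 0.0089]
[0.0021, -0.0079, 0.0083]
[0.0022, -0.0086, 0.0075]
[0.0024, -0.0092, 0.0067]
[0.0025, -0.0097, 0.0059]
[0.0027, -0.0101, 0.005]
[0.0028, -0.0105, 0.004]
[0.0028, -0.0108, 0.0031]
[0.0029, -0.011, 0.0021]
[0.0029, -0.0112, 0.0011]
[0.0029, -0.0112, 0.0001]
[0.0029, -0.0112, -0.0009]
[0.0029, -0.0111, -0.0019]
[0.0029, -0.0111, 0.0019]
[0.0029, -0.0112, 0.0009]
[0.0029, -0.0112, -0.0001]
[0.0029, -0.0112, -0.0011]
[0.0029, -0.011, -0.0021]
[0.0028, -0.0108, -0.0031]
[0.0028, -0.0105, -0.004]
[0.0027, -0.0101, -0.005]
[0.0025, -0.0097, -0.0059]
[0.0024, -0.0092, -0.0067]
[0.0022, -0.0086, -0.0075]
[0.0021, -0.0079, -0.0083]
[0.0019, -0.0072, -0.0089]
[0.0017, -0.0064, -0.0095]
[0.0015, -0.0056, -0.0101]
[0.0012, -0.0047, -0.0105]
[0.001, -0.0038, -0.0109]
[0.0007, -0.0028, -0.0112]
```

Call:
servo_tool(increments=[[[0, 0, 0, 0, 0, 0, 1], [0, 0, 0, 0.0007, -0.0028, 0.0112, 1], [0, 0, 0, 0.001, -0.0038, 0.0109, 1], [0, 0, 0, 0.0012, -0.0047, 0.0105, 1], [0, 0, 0, 0.0015, -0.0056, 0.0101, 1], [0, 0, 0, 0.0017, -0.0064, 0.0095, 1], [0, 0, 0, 0.0019, -0.0072, 0.0089, 1], [0, 0, 0, 0.0021, -0.0079, 0.0083, 1], [0, 0, 0, 0.0022, -0.0086, 0.0075, 1], [0, 0, 0, 0, 0, 0, 1]]], force=25)

```text
time_s: 7.02
position: [0.5055, -0.0671, 0.0922]
ee_rot: [0.917, 0.117, 0.379, -0.049]
force: [-2.0, 1.5, -1.4]
gripper_width: 0.0106
grip_force: 42.8
```

```bash
python3 - <<'E'
from h import *
st();im,d=manip.capture("side");cv2.imwrite("pics/s2.png",cv2.resize(im[150:330,220:500],None,fx=2.5,fy=2.5)[:,:,::-1])
E
```

```text
t 7.0167 tcp [ 0.5055 -0.0671  0.0922] grasp [ 0.4927 -0.0704  0.1054] sh [-0.0216  0.0766] 
x [0.6858 0.1775 0.7059] y [ 0.2516 -0.9678 -0.0011] z [ 0.683   0.1784 -0.7084] 
q [-0.8454  0.2175  2.41    1.46    0.6857 -0.8044] F [-2.0467  1.5099 -1.4277] w 0.010599394522815163 42.8233927488327
```

View pics/s2.png

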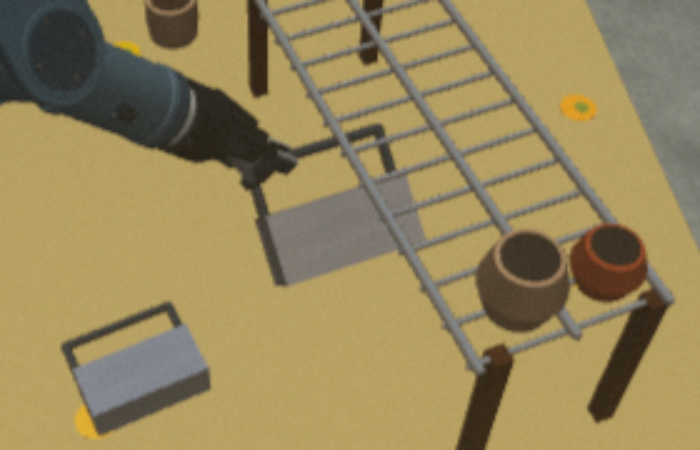

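Call:
servo_tool(increments=[[[0, 0, 0, 0.0024, -0.0092, 0.0067, 1], [0, 0, 0, 0.0025, -0.0097, 0.0059, 1], [0, 0, 0, 0.0027, -0.0101, 0.005, 1], [0, 0, 0, 0.0028, -0.0105, 0.004, 1], [0, 0, 0, 0.0028, -0.0108, 0.0031, 1], [0, 0, 0, 0.0029, -0.011, 0.0021, 1], [0, 0, 0, 0.0029, -0.0112, 0.0011, 1], [0, 0, 0, 0.0029, -0.0112, 0.0001, 1], [0, 0, 0, 0.0029, -0.0112, -0.0009, 1], [0, 0, 0, 0.002, -0.0075, -0.001, 1], [0, 0, 0, 0, 0, 0, 1]]])

```text
time_s: 7.98
position: [0.534, -0.1734, 0.1196]
ee_rot: [0.916, 0.115, 0.381, -0.046]
force: [-10.5, -6.3, 17.8]
gripper_width: 0.0107
grip_force: 49.8
```

```bash
cat > z.py <<'E'
from h import *
st()
for n in ("side","top"):
    im,d=manip.capture(n);p=cloud(n,d);s=p[...,:2]-O;X=s@XS;Y=s@YS
    k=(d>0)&(X>.035)&(X<.13)&(abs(Y)<.22)&(p[...,2]>.008)&(p[...,2]<.17)
    q=np.stack([X[k],Y[k],p[...,2][k]],1);print(n,len(q))
    for lo in np.arange(.0,.16,.02):
        m=(q[:,2]>=lo)&(q[:,2]<lo+.02)
        if m.sum()>5: print(round(lo,2),m.sum(),"Y",np.percentile(q[m,1],[3,50,97]).round(3))
E
python3 z.py
```

```text
t 7.9833 tcp [ 0.534  -0.1734  0.1196] grasp [ 0.5212 -0.1766  0.1328] sh [-0.021  -0.0334] 
x [0.6836 0.1767 0.7082] y [ 0.2465 -0.9691  0.0038] z [ 0.687  0.172 -0.706] 
q [-0.9798  0.2564  2.2051  1.2021  0.7957 -0.6   ] F [-10.5073  -6.3331  17.824 ] w 0.010743265456372856 49.77356493473053
side 679
0.0 40 Y [-0.067 -0.065 -0.063]
0.02 85 Y [-0.067 -0.065 -0.063]
0.04 78 Y [-0.066 -0.064 -0.061]
0.06 280 Y [-0.064 -0.041 -0.009]
0.08 78 Y [-0.062 -0.044 -0.015]
0.1 11 Y [-0.039 -0.037 -0.034]
0.12 103 Y [-0.039 -0.036 -0.029]
top 491
0.06 362 Y [-0.062 -0.027 -0.009]
0.08 39 Y [-0.062 -0.054 -0.019]
0.12 78 Y [-0.038 -0.034 -0.031]
0.14 6 Y [-0.035 -0.034 -0.032]
```

Call:
servo_tool(increments=[[[0, 0, 0, 0, 0, 0.002, 1], [0, 0, 0, 0.0029, -0.0111, 0.0019, 1], [0, 0, 0, 0.0029, -0.0112, 0.0009, 1], [0, 0, 0, 0.0029, -0.0112, -0.0001, 1], [0, 0, 0, 0.0029, -0.0112, -0.0011, 1], [0, 0, 0, 0, 0, 0, 1]]])

```text
time_s: 8.58
position: [0.545, -0.2168, 0.1212]
ee_rot: [0.917, 0.116, 0.379, -0.048]
force: [0.0, -2.0, -6.7]
gripper_width: 0.0107
grip_force: 47.2
```

```bash
python3 z.py
```

```text
t 8.5833 tcp [ 0.545  -0.2168  0.1212] grasp [ 0.5322 -0.2201  0.1344] sh [-0.0213 -0.0783] 
x [0.6856 0.1762 0.7064] y [ 0.2492 -0.9684 -0.0004] z [ 0.684   0.1763 -0.7078] 
q [-1.0175  0.3052  2.1148  1.1397  0.8369 -0.5552] F [ 0.0246 -2.0332 -6.7029] w 0.010651160780132757 47.21194267272949
side 699
0.0 46 Y [-0.113 -0.111 -0.109]
0.02 72 Y [-0.112 -0.111 -0.108]
0.04 83 Y [-0.112 -0.109 -0.108]
0.06 277 Y [-0.11  -0.085 -0.054]
0.08 96 Y [-0.107 -0.092 -0.059]
0.1 13 Y [-0.085 -0.082 -0.078]
0.12 105 Y [-0.084 -0.08  -0.073]
0.14 7 Y [-0.083 -0.079 -0.076]
top 494
0.06 345 Y [-0.106 -0.07  -0.053]
0.08 57 Y [-0.107 -0.099 -0.06 ]
0.12 73 Y [-0.082 -0.079 -0.075]
0.14 11 Y [-0.079 -0.076 -0.074]
```

```bash
cat > t2.py <<'E'
from ik import *
q0=np.array(manip.state()["joints"]);X3=np.array([*XS,0])
E2=-.063
for base in (0,-30):
  q=q0;print(base)
  for a in (0,15,30,45,60,75):
    r=np.deg2rad(a);g=(-.021,E2+.028*np.cos(r)-.130*np.sin(r),.130*np.cos(r)+.028*np.sin(r))
    W=R.from_rotvec(X3*np.deg2rad(a+base))*rot(14.7,45)
    q,e=ik(S(*g),W,q);z=W.apply([0,0,1]);G=S(*g)
    b=[G-z*.054+W.apply([sx*.043,sy*.043,0]) for sx in(1,-1) for sy in(1,-1)]
    print(a,np.round(g,3),q.round(2),round(e,4),"body maxx_s %.3f minz %.3f miny_s %.3f"%(max(sh(v)[0] for v in b),min(v[2] for v in b),min(sh(v)[1] for v in b)),"tip z %.3f"%((G+.019*z)[2]))
E
python3 t2.py
```

```text
0
0 [-0.021 -0.035  0.13 ] [-0.98  0.27  2.2   1.2   0.8  -0.6 ] 0.0 body maxx_s -0.029 minz 0.138 miny_s -0.078 tip z 0.117
15 [-0.021 -0.07   0.133] [-1.05  0.39  2.01  1.01  1.04 -0.31] 0.0 body maxx_s -0.029 minz 0.129 miny_s -0.129 tip z 0.120
30 [-0.021 -0.104  0.127] [-1.1   0.54  1.83  0.94  1.26 -0.1 ] 0.0 body maxx_s -0.029 minz 0.112 miny_s -0.175 tip z 0.115
45 [-0.021 -0.135  0.112] [-1.13  0.71  1.65  0.92  1.46  0.08] 0.0 body maxx_s -0.029 minz 0.087 miny_s -0.214 tip z 0.102
60 [-0.021 -0.162  0.089] [-1.14  0.89  1.49  0.93  1.65  0.25] 0.0 body maxx_s -0.029 minz 0.056 miny_s -0.242 tip z 0.083
75 [-0.021 -0.181  0.061] [-1.15  1.07  1.34  0.98  1.81  0.41] 0.0 body maxx_s -0.029 minz 0.021 miny_s -0.259 tip z 0.057
-30
0 [-0.021 -0.035  0.13 ] [-0.83  0.24  2.43  2.12  0.58 -1.74] 0.0 body maxx_s -0.029 minz 0.115 miny_s -0.068 tip z 0.118
15 [-0.021 -0.07   0.133] [-0.96  0.25  2.25  1.45  0.65 -0.99] 0.0 body maxx_s -0.029 minz 0.129 miny_s -0.109 tip z 0.120
30 [-0.021 -0.104  0.127] [-1.04  0.35  2.07  1.13  0.85 -0.56] 0.0 body maxx_s -0.029 minz 0.134 miny_s -0.147 tip z 0.113
45 [-0.021 -0.135  0.112] [-1.09  0.5   1.88  0.99  1.07 -0.3 ] 0.0 body maxx_s -0.029 minz 0.108 miny_s -0.194 tip z 0.099
60 [-0.021 -0.162  0.089] [-1.12  0.66  1.71  0.92  1.27 -0.11] 0.0 body maxx_s -0.029 minz 0.074 miny_s -0.233 tip z 0.078
75 [-0.021 -0.181  0.061] [-1.14  0.84  1.54  0.91  1.46  0.06] 0.0 body maxx_s -0.029 minz 0.036 miny_s -0.260 tip z 0.051
```

Call:
servo_tool(increments=[[[0, 0, 0, 0, 0, 0.002, 1], [0, 0, 0, -0.0021, 0.0081, 0, 1], [0, 0, 0, -0.0021, 0.0081, 0, 1], [0, 0, 0, -0.0021, 0.0081, 0, 1], [0, 0, 0, -0.0021, 0.0081, 0, 1], [0, 0, 0, -0.0021, 0.0081, 0, 1], [0, 0, 0, -0.0021, 0.0081, 0, 1], [0, 0, 0, 0, 0, 0, 1], [0, 0, 0, 0, 0, -0.002, 1], [0, 0, 0, 0, 0, -0.002, 1], [0, 0, 0, 0, 0, 0, 1]]], force=25)

```text
time_s: 9.6
position: [0.5322, -0.1656, 0.1201]
ee_rot: [0.916, 0.117, 0.38, -0.049]
force: [-0.9, -0.4, -5.3]
gripper_width: 0.0111
grip_force: 47.2
```

Call:
servo_tool(increments=[[[0, 0, 0, 0, 0, 0, 1], [0, 0, 0, 0, 0, 0, 1], [0, 0, 0, 0, 0, 0, 1]]], force=110)

```text
time_s: 9.85
position: [0.532, -0.1653, 0.12]
ee_rot: [0.916, 0.117, 0.38, -0.049]
force: [-1.1, -0.6, -3.3]
gripper_width: 0.009
grip_force: 107.4
```

```bash
python3 z.py; python3 - <<'E'
from ik import *
X3=np.array([*XS,0]);prev=None
for a in range(0,91,5):
    r=np.deg2rad(a);b=a if a<=50 else 50-(a-50)*50/40
    g=(0,.028*np.cos(r)-.130*np.sin(r),.130*np.cos(r)+.028*np.sin(r))
    W=R.from_rotvec(X3*np.deg2rad(b))*rot(14.7,45);t=S(*g)+W.apply([0,0,.0187])
    if prev is not None: print(a,(t-prev).round(4).tolist())
    prev=t
E
```

```text
t 9.85 tcp [ 0.532  -0.1653  0.12  ] grasp [ 0.5192 -0.1686  0.1332] sh [-0.0209 -0.0252] 
x [0.6846 0.1764 0.7072] y [ 0.251  -0.968  -0.0015] z [ 0.6843  0.1785 -0.707 ] 
q [-0.9731  0.2482  2.2145  1.1999  0.7963 -0.5941] F [-1.0972 -0.6479 -3.3217] w 0.00904813378732735 107.3535668849945
side 690
0.0 43 Y [-0.059 -0.057  0.083]
0.02 78 Y [-0.058 -0.056 -0.054]
0.04 64 Y [-0.058 -0.056 -0.054]
0.06 314 Y [-0.056 -0.035  0.001]
0.08 59 Y [-0.055 -0.035 -0.004]
0.1 22 Y [-0.031 -0.029 -0.022]
0.12 107 Y [-0.031 -0.027 -0.02 ]
top 496
0.06 402 Y [-0.054 -0.02  -0.   ]
0.08 32 Y [-0.054 -0.047 -0.001]
0.12 56 Y [-0.024 -0.021 -0.019]
5 [0.0026, -0.0099, 0.002]
10 [0.0026, -0.0101, 0.0011]
15 [0.0027, -0.0101, 0.0002]
20 [0.0027, -0.0101, -0.0007]
25 [0.0026, -0.01, -0.0016]
30 [0.0026, -0.0098, -0.0025]
35 [0.0025, -0.0096, -0.0034]
40 [0.0024, -0.0093, -0.0043]
45 [0.0023, -0.0089, -0.0051]
50 [0.0022, -0.0084, -0.0059]
55 [0.0025, -0.0095, -0.0086]
60 [0.0023, -0.0089, -0.0092]
65 [0.0022, -0.0083, -0.0097]
70 [0.002, -0.0076, -0.0102]
75 [0.0018, -0.0068, -0.0106]
80 [0.0016, -0.006, -0.0109]
85 [0.0014, -0.0052, -0.0112]
90 [0.0011, -0.0042, -0.0113]
```

Call:
servo_tool(increments=[[[4.84, 1.27, 0, 0.0026, -0.0099, 0.0012, 1], [4.84, 1.27, 0, 0.0026, -0.0101, 0.0005, 1], [4.84, 1.27, 0, 0.0027, -0.0101, 0, 1], [4.84, 1.27, 0, 0.0027, -0.0101, -0.0007, 1], [4.84, 1.27, 0, 0.0026, -0.01, -0.0016, 1], [0, 0, 0, 0, 0, 0, 1]]])

```text
time_s: 10.45
position: [0.5459, -0.2185, 0.1196]
ee_rot: [0.905, 0.031, 0.345, -0.248]
force: [-7.4, -3.5, 9.1]
gripper_width: 0.0092
grip_force: 110.2
```

```bash
python3 z.py
```

```text
t 10.45 tcp [ 0.5459 -0.2185  0.1196] grasp [ 0.5345 -0.2273  0.1315] sh [-0.0209 -0.0858] 
x [ 0.7598 -0.1161  0.6397] y [ 0.2268 -0.8748 -0.4281] z [ 0.6093  0.4704 -0.6383] 
q [-1.0824  0.4778  1.9054  0.9584  1.1871 -0.161 ] F [-7.4384 -3.5026  9.1211] w 0.009215417503427649 110.1673436164856
side 455
0.0 13 Y [-0.084 -0.061  0.063]
0.02 15 Y [-0.071 -0.067 -0.064]
0.04 20 Y [-0.081 -0.076 -0.072]
0.06 162 Y [-0.086 -0.077 -0.061]
0.08 139 Y [-0.07  -0.044 -0.035]
0.1 6 Y [-0.083 -0.078 -0.075]
0.12 99 Y [-0.09  -0.087 -0.08 ]
top 819
0.0 108 Y [-0.034 -0.027 -0.01 ]
0.02 140 Y [-0.028 -0.013 -0.005]
0.04 14 Y [-0.029 -0.019 -0.014]
0.06 137 Y [-0.084 -0.069 -0.025]
0.08 275 Y [-0.065 -0.048 -0.035]
0.1 13 Y [-0.075 -0.068 -0.065]
0.12 132 Y [-0.088 -0.082 -0.077]
```

Call:
servo_tool(increments=[[[4.84, 1.27, 0, 0.0026, -0.0098, -0.0025, 1], [4.84, 1.27, 0, 0.0025, -0.0096, -0.0034, 1], [4.84, 1.27, 0, 0.0024, -0.0093, -0.0043, 1], [4.84, 1.27, 0, 0.0023, -0.0089, -0.0051, 1], [4.84, 1.27, 0, 0.0022, -0.0084, -0.0059, 1], [0, 0, 0, 0, 0, 0, 1]]])

```text
time_s: 11.05
position: [0.5584, -0.2651, 0.0979]
ee_rot: [0.849, -0.057, 0.295, -0.434]
force: [-1.6, -6.8, 9.4]
gripper_width: 0.009
grip_force: 110.0
```

```bash
python3 z.py
```

```text
t 11.05 tcp [ 0.5584 -0.2651  0.0979] grasp [ 0.5481 -0.2783  0.1063] sh [-0.0207 -0.1386] 
x [ 0.819  -0.3527  0.4525] y [ 0.16   -0.617  -0.7706] z [ 0.551   0.7035 -0.4489] 
q [-1.1328  0.7652  1.6167  0.9244  1.5231  0.1317] F [-1.554  -6.802   9.4009] w 0.009044144303700328 109.95939373970032
side 542
0.02 78 Y [-0.035 -0.031 -0.024]
0.04 91 Y [-0.112 -0.025 -0.019]
0.06 180 Y [-0.102 -0.094 -0.049]
0.08 132 Y [-0.115 -0.083 -0.074]
0.1 61 Y [-0.143 -0.14  -0.124]
top 963
0.0 195 Y [-0.072 -0.06  -0.044]
0.02 178 Y [-0.079 -0.058 -0.026]
0.04 172 Y [-0.112 -0.049 -0.02 ]
0.06 176 Y [-0.103 -0.093 -0.047]
0.08 107 Y [-0.117 -0.085 -0.066]
0.1 135 Y [-0.14  -0.134 -0.128]
```

Call:
servo_tool(increments=[[[0, 0, 0, 0, 0, 0, 1], [0, 0, 0, 0, 0, 0, 1], [-6.05, -1.59, 0, 0.0025, -0.0095, -0.0086, 1], [-6.05, -1.59, 0, 0.0023, -0.0089, -0.0092, 1], [-6.05, -1.59, 0, 0.0022, -0.0083, -0.0097, 1], [-6.05, -1.59, 0, 0.002, -0.0076, -0.0102, 1], [-6.05, -1.59, 0, 0.0018, -0.0068, -0.0106, 1], [-6.05, -1.59, 0, 0.0016, -0.006, -0.0109, 1], [0, 0, 0, 0, 0, 0, 1]]], force=25)

```text
time_s: 11.9
position: [0.5689, -0.3064, 0.0382]
ee_rot: [0.916, 0.075, 0.364, -0.148]
force: [-2.0, -0.8, -4.1]
gripper_width: 0.0087
grip_force: 75.2
```

```bash
python3 z.py; python3 -c "
from h import *
im,d=manip.capture('side');cv2.imwrite('pics/s3.png',cv2.resize(im[150:330,220:500],None,fx=2.5,fy=2.5)[:,:,::-1])"
```

```text
t 11.9 tcp [ 0.5689 -0.3064  0.0382] grasp [ 0.5569 -0.3125  0.0511] sh [-0.0209 -0.1739] 
x [0.7236 0.0304 0.6895] y [ 0.2459 -0.9448 -0.2164] z [ 0.6449  0.3261 -0.6912] 
q [-1.0976  0.6273  1.8448  1.0381  0.9953 -0.4341] F [-2.0455 -0.8259 -4.0748] w 0.008709309833616875 75.24547576904297
side 818
0.0 183 Y [-0.12  -0.067 -0.047]
0.02 203 Y [-0.15  -0.072 -0.045]
0.04 362 Y [-0.177 -0.116 -0.041]
0.06 70 Y [-0.117 -0.113 -0.073]
top 666
0.0 284 Y [-0.114 -0.095 -0.052]
0.02 54 Y [-0.154 -0.097 -0.047]
0.04 258 Y [-0.173 -0.14  -0.04 ]
0.06 70 Y [-0.115 -0.111 -0.063]
```

View pics/s3.png

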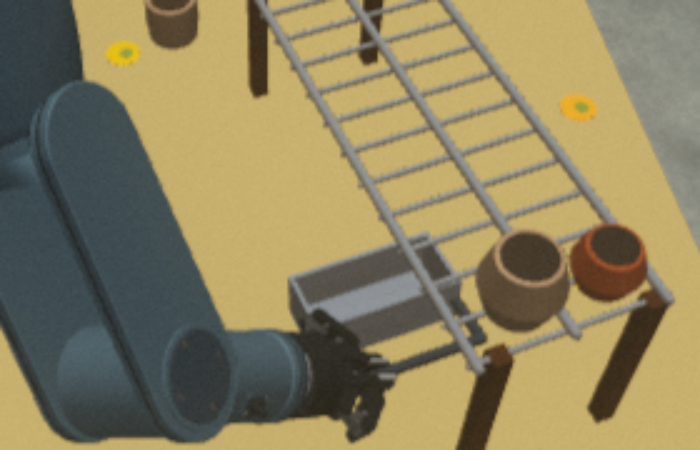

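Call:
servo_tool(increments=[[[-6.05, -1.59, 0, 0.0014, -0.0052, -0.0112, 1], [-6.05, -1.59, 0, 0.0011, -0.0042, -0.0105, 1], [0, 0, 0, 0, 0, -0.001, 1], [0, 0, 0, 0, 0, 0, 1], [0, 0, 0, 0, 0, 0, 1]]])

```text
time_s: 12.47
position: [0.5736, -0.3177, 0.0182]
ee_rot: [0.916, 0.116, 0.382, -0.051]
force: [3.1, 3.4, 5.2]
gripper_width: 0.0088
grip_force: 79.7
```

```bash
cat > t3.py <<'E'
from h import *
st()
for n in ("top","side"):
    im,d=manip.capture(n);p=cloud(n,d);s=p[...,:2]-O;X=s@XS;Y=s@YS
    k=(d>0)&(X>-.1)&(X<.13)&(Y>-.17)&(Y<-.01)&(p[...,2]>.045)&(p[...,2]<.07)&(X>-.075)
    r=cv2.minAreaRect(np.stack([X[k],Y[k]],1).astype(np.float32));print(n,"rim",k.sum(),r,np.median(p[...,2][k]),np.percentile(p[...,2][k],[5,95]))
    print(cv2.boxPoints(r).round(3).tolist())
    k=(d>0)&(X>-.06)&(X<.1)&(Y>-.11)&(Y<-.02)&(p[...,2]<.03)
    A=np.c_[X[k],Y[k],np.ones(k.sum())];print("floor plane",np.linalg.lstsq(A,p[...,2][k],rcond=None)[0],np.median(p[...,2][k]))
E
python3 t3.py
```

```text
t 12.4667 tcp [ 0.5736 -0.3177  0.0182] grasp [ 0.5608 -0.3211  0.0314] sh [-0.0193 -0.1832] 
x [0.6817 0.1731 0.7108] y [ 0.2511 -0.968  -0.005 ] z [ 0.6872  0.1819 -0.7034] 
q [-1.0793  0.6193  1.9437  1.2273  0.825  -0.7536] F [3.0887 3.3927 5.1929] w 0.008847264841045432 79.65702652931213
top rim 489 ((0.020790472626686096, -0.11176395416259766), (0.11680390685796738, 0.1628289669752121), 89.6771240234375) 0.05811109834490891 [0.0467 0.0664]
[[-0.061000000685453415, -0.17000000178813934], [0.10199999809265137, -0.17100000381469727], [0.10300000011920929, -0.05400000140070915], [-0.05999999865889549, -0.05299999937415123]]
floor plane [ 0.0091 -0.1085 -0.0016] 0.005682350361105093
side rim 567 ((0.021986328065395355, -0.1116204708814621), (0.11667748540639877, 0.16242913901805878), 89.94400787353516) 0.05703780265519798 [0.0464 0.0659]
[[-0.05900000035762787, -0.17000000178813934], [0.10300000011920929, -0.17000000178813934], [0.10300000011920929, -0.05299999937415123], [-0.05900000035762787, -0.05299999937415123]]
floor plane [0.0413 0.0891 0.018 ] 0.011298697321003304
```

Call:
servo_tool(increments=[[[0, 0, 0, 0, 0, 0, 0.8], [0, 0, 0, 0, 0, 0, 0.5], [0, 0, 0, 0, 0, 0, 0.5], [0, 0, 0, 0, 0, 0, 0.5], [0, 0, 0, -0.0069, -0.0018, 0.007, 0.5], [0, 0, 0, -0.0069, -0.0018, 0.007, 0.5], [0, 0, 0, -0.0138, -0.0036, 0.014, 0.5], [0, 0, 0, -0.0138, -0.0036, 0.014, 0.5], [0, 0, 0, -0.0138, -0.0036, 0.014, 0.5], [0, 0, 0, -0.0138, -0.0036, 0.014, 0.5], [0, 0, 0, 0, 0, 0, 0]]])

```text
time_s: 13.48
position: [0.5012, -0.3375, 0.0888]
ee_rot: [0.916, 0.117, 0.38, -0.047]
force: [0.8, -1.1, 0.0]
gripper_width: 0.0533
grip_force: 0.0
```

```bash
python3 t3.py; cat > t4.py <<'E'
from ik import *
q0=np.array(manip.state()["joints"])
J=np.array([.4025,.3628]);PL=S(-.018,-.091,0)[:2];print("place",PL)
W0=R.from_quat(manip.state()["ee_rot"]);g0=np.array(manip.state()["position"])-W0.apply([0,0,.0187])
def march(ya,ga,q,yb,gb,n=12,p=45,pa=45):
    worst=0;dq=0
    for t in np.linspace(0,1,n+1)[1:]:
        q2,e=ik(ga+(gb-ga)*t,rot(ya+(yb-ya)*t,pa+(p-pa)*t),q);worst=max(worst,e);dq=max(dq,abs(q2-q).max());q=q2
    return q,worst,dq
for p in (45,):
  for y in (15,30,45,60,75,90):
    via=np.array([.36,.05,.25]);q,e1,d1=march(14.8,g0,q0,(15+y)/2,via,p=p)
    pre=np.append(J-.08*np.array([np.cos(np.deg2rad(y)),np.sin(np.deg2rad(y))]),.09+.08);q,e2,d2=march((15+y)/2,via,q,y,pre,p=p,pa=p)
    q,e3,d3=march(y,pre,q,y,np.append(J,.09),p=p,pa=p)
    print(p,y,q.round(2),round(e1,3),round(e2,3),round(e3,3),"dq",round(d1,2),round(d2,2),round(d3,2))
q,e,dq=march(14.8,g0,q0,14.8,np.append(PL,.155));print("place hi",q.round(2),e,dq)
q,e,dq=march(14.8,np.append(PL,.155),q,14.8,np.append(PL,.096));print("place lo",q.round(2),e,dq)
E
python3 t4.py
```

```text
t 13.4833 tcp [ 0.5012 -0.3375  0.0888] grasp [ 0.4884 -0.3408  0.102 ] sh [-0.0944 -0.1838] 
x [0.6844 0.1777 0.7071] y [ 0.2496 -0.9683  0.0018] z [ 0.685   0.1752 -0.7071] 
q [-1.2314  0.4508  1.9862  1.0435  0.9528 -0.6601] F [ 0.8395 -1.0715  0.0152] w 0.053260642957743944 0.0
top rim 388 ((0.02157304435968399, -0.08787563443183899), (0.07723242044448853, 0.16057319939136505), 89.73956298828125) 0.054856068414937065 [0.0474 0.0592]
[[-0.05900000035762787, -0.12600000202655792], [0.10199999809265137, -0.12700000405311584], [0.10199999809265137, -0.05000000074505806], [-0.05900000035762787, -0.04899999871850014]]
floor plane [ 0.0076 -0.0745 -0.0014] 0.003254515826752402
side rim 541 ((0.021623924374580383, -0.08724092692136765), (0.07874208688735962, 0.1620728224515915), 89.94841766357422) 0.05471833324416153 [0.0462 0.0591]
[[-0.05900000035762787, -0.12700000405311584], [0.10300000011920929, -0.12700000405311584], [0.10300000011920929, -0.04800000041723251], [-0.05900000035762787, -0.04800000041723251]]
floor plane [0.0211 0.1004 0.0161] 0.006912929904067666
place [ 0.5387 -0.2316]
45 15 [ 0.69  0.25  2.18 -1.22  0.28  3.12] 0.0 0.148 0.435 dq 0.13 0.66 0.02
45 30 [ 0.53  0.29  2.38  3.16  0.31 -1.58] 0.0 0.24 0.204 dq 0.11 2.16 0.08
45 45 [ 0.32  0.28  2.4   2.24  0.41 -1.05] 0.0 0.0 0.0 dq 0.1 0.13 0.09
45 60 [ 0.16  0.3   2.35  1.68  0.59 -0.85] 0.0 0.0 0.0 dq 0.08 0.09 0.05
45 75 [ 0.07  0.35  2.25  1.33  0.76 -0.79] 0.0 0.0 0.0 dq 0.07 0.08 0.03
45 90 [ 0.04  0.41  2.12  1.08  0.93 -0.78] 0.0 0.0 0.0 dq 0.06 0.08 0.02
place hi [-1.02  0.29  2.07  1.08  0.87 -0.48] 5.782272111048964e-12 0.01980188015886758
place lo [-1.02  0.4   2.11  1.22  0.81 -0.68] 2.9883340124246193e-13 0.017529601846631437
```

Call:
servo_tool(increments=[[[0, 0, 2.02, -0.0088, 0.0265, 0.0099, 0], [0, 0, 2.02, -0.0088, 0.0265, 0.0099, 0], [0, 0, 2.02, -0.0088, 0.0265, 0.0099, 0], [0, 0, 2.02, -0.0088, 0.0265, 0.0099, 0], [0, 0, 2.02, -0.0088, 0.0265, 0.0099, 0], [0, 0, 2.02, -0.0088, 0.0265, 0.0099, 0], [0, 0, 2.02, -0.0088, 0.0265, 0.0099, 0], [0, 0, 2.02, -0.0088, 0.0265, 0.0099, 0], [0, 0, 2.02, -0.0088, 0.0265, 0.0099, 0], [0, 0, 2.02, -0.0088, 0.0265, 0.0099, 0], [0, 0, 2.02, -0.0088, 0.0265, 0.0099, 0], [0, 0, 2.02, -0.0088, 0.0265, 0.0099, 0]]])

```text
time_s: 14.58
position: [0.3965, -0.0152, 0.2047]
ee_rot: [0.871, 0.307, 0.36, -0.129]
force: [0.4, 0.5, 0.7]
gripper_width: 0.0855
grip_force: 0.0
```

Call:
servo_tool(increments=[[[0, 0, 2.02, -0.0088, 0.0265, 0.0099, 0], [0, 0, 2.02, -0.0088, 0.0265, 0.0099, 0], [0, 0, 2.02, -0.0088, 0.0265, 0.0099, 0], [0, 0, 3.33, 0.0018, 0.0265, -0.0086, 0], [0, 0, 3.33, 0.0018, 0.0265, -0.0086, 0], [0, 0, 3.33, 0.0018, 0.0265, -0.0086, 0], [0, 0, 3.33, 0.0018, 0.0265, -0.0086, 0], [0, 0, 3.33, 0.0018, 0.0265, -0.0086, 0], [0, 0, 3.33, 0.0018, 0.0265, -0.0086, 0], [0, 0, 3.33, 0.0018, 0.0265, -0.0086, 0], [0, 0, 3.33, 0.0018, 0.0265, -0.0086, 0], [0, 0, 3.33, 0.0018, 0.0265, -0.0086, 0]]])

```text
time_s: 15.58
position: [0.3861, 0.3028, 0.156]
ee_rot: [0.733, 0.562, 0.302, -0.234]
force: [1.0, -0.2, 1.0]
gripper_width: 0.0856
grip_force: 0.0
```

```bash
python3 - <<'E'
from h import *
p,M=st();im,c,ok,T=wcloud();cv2.imwrite("pics/w3.png",im[:,:,::-1])
k=ok&(np.hypot(c[...,0]-.4025,c[...,1]-.363)<.05)&(c[...,2]>.095)&(c[...,2]<.125);q=c[k]
print(len(q),cv2.minEnclosingCircle(q[:,:2].astype(np.float32)),q.mean(0),np.percentile(q[:,2],[5,50,95]))
k=k&(c[...,2]<.1035)
E
```

```text
t 15.5833 tcp [0.3861 0.3028 0.156 ] grasp [0.3827 0.2901 0.1692] sh [-0.0365  0.4532] 
x [0.1845 0.683  0.7068] y [ 0.9663 -0.2574 -0.0035] z [ 0.1795  0.6836 -0.7075] 
q [-0.1583  0.1018  2.2661  1.0071  0.9828 -0.5765] F [ 0.9534 -0.1791  0.9663] w 0.08563524069073736 0.0
2466 ((0.40358683466911316, 0.3642883896827698), 0.01825905218720436) [0.403  0.3625 0.1047] [0.0994 0.1052 0.1065]
```

View pics/w3.png

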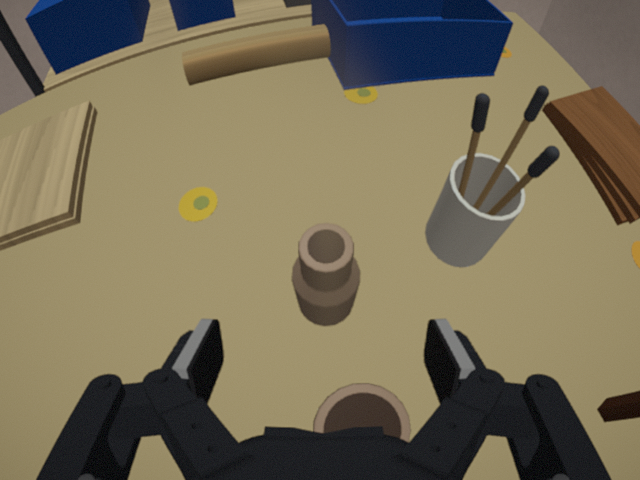

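Call:
servo_tool(increments=[[[0, 0, 0, 0.0027, 0.0095, -0.0097, 0], [0, 0, 0, 0.0027, 0.0095, -0.0097, 0], [0, 0, 0, 0.0027, 0.0095, -0.0097, 0], [0, 0, 0, 0.0027, 0.0095, -0.0097, 0], [0, 0, 0, 0.0027, 0.0095, -0.0097, 0], [0, 0, 0, 0.0027, 0.0095, -0.0097, 0], [0, 0, 0, 0.0027, 0.0095, -0.0097, 0], [0, 0, 0, 0.0027, 0.0095, -0.0097, 0], [0, 0, 0, 0, 0, 0, 0], [0, 0, 0, 0, 0, 0, 0]]], force=40)

```text
time_s: 16.47
position: [0.4073, 0.3773, 0.0786]
ee_rot: [0.734, 0.562, 0.302, -0.234]
force: [-0.6, -0.6, 0.5]
gripper_width: 0.0852
grip_force: 0.0
```

Call:
servo_tool(increments=[[[0, 0, 0, 0, 0, 0, 0.3], [0, 0, 0, 0, 0, 0, 0.45], [0, 0, 0, 0, 0, 0, 0.6], [0, 0, 0, 0, 0, 0, 0.75], [0, 0, 0, 0, 0, 0, 0.9], [0, 0, 0, 0, 0, 0, 1], [0, 0, 0, 0, 0, 0, 1]]])

```text
time_s: 17.05
position: [0.4088, 0.3769, 0.0801]
ee_rot: [0.734, 0.561, 0.304, -0.233]
force: [-2.3, -1.7, 6.0]
gripper_width: 0.0351
grip_force: 39.8
```

Call:
servo_tool(increments=[[[0, 0, 0, 0, 0, 0.005, 1], [0, 0, 0, 0, 0, 0.01, 1], [0, 0, 0, 0, 0, 0.01, 1], [0, 0, 0, 0, 0, 0.01, 1], [0, 0, 0, 0, 0, 0, 1]]])

```text
time_s: 17.47
position: [0.4091, 0.3767, 0.1156]
ee_rot: [0.734, 0.562, 0.304, -0.233]
force: [0.3, 0.5, -2.6]
gripper_width: 0.0352
grip_force: 40.4
```

```bash
python3 - <<'E'
from h import *
p,M=st()
for n in ("side","top"):
    im,d=manip.capture(n)
    for t in ("jar","squat_pot","brush_pot"):
        print(n,t,[(w(n,r["xyz"]),round(r["conf"],2)) for r in manip.recognise(n,t)[:2]])
im,d=manip.capture("side");cv2.imwrite("pics/s4.png",cv2.resize(im[60:220,200:420],None,fx=3,fy=3)[:,:,::-1])
E
```

```text
t 17.4667 tcp [0.4091 0.3767 0.1156] grasp [0.4056 0.3639 0.1289] sh [0.0044 0.5188] 
x [0.1846 0.6827 0.707 ] y [ 0.9653 -0.2611  0.    ] z [ 0.1846  0.6825 -0.7072] 
q [ 0.0694  0.2585  2.2177  1.2069  0.7964 -0.6164] F [ 0.2964  0.5226 -2.5873] w 0.03516356794916752 40.42163989015535
side jar [(array([0.4019, 0.3438, 0.0829]), 0.53)]
side squat_pot [(array([0.3946, 0.2338, 0.0581]), 0.93)]
side brush_pot [(array([0.5432, 0.371 , 0.0733]), 0.96)]
top jar []
top squat_pot []
top brush_pot [(array([0.5469, 0.4002, 0.0626]), 0.94)]
```

View pics/s4.png

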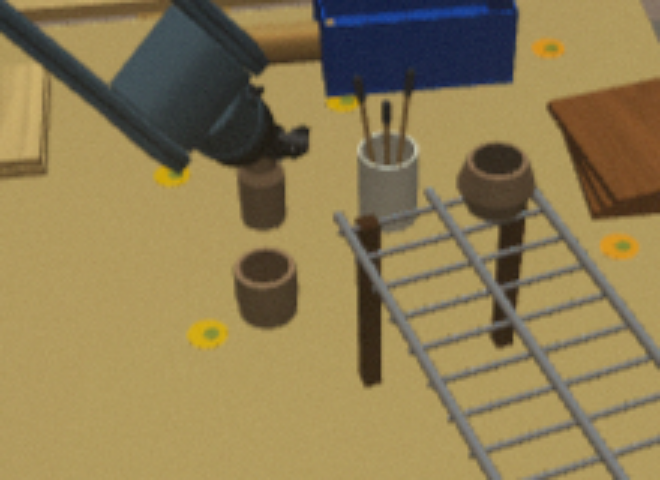

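Call:
servo_tool(increments=[[[0, 0, 0, 0, 0, 0.02, 1], [0, 0, 0, 0, 0, 0.03, 1], [0, 0, 0, 0, 0, 0.025, 1], [0, 0, -2.14, -0.0028, -0.0227, 0, 1], [0, 0, -2.14, -0.0028, -0.0227, 0, 1], [0, 0, -2.14, -0.0028, -0.0227, 0, 1], [0, 0, -2.14, -0.0028, -0.0227, 0, 1], [0, 0, -2.14, -0.0028, -0.0227, 0, 1], [0, 0, -2.14, -0.0028, -0.0227, 0, 1], [0, 0, -2.14, -0.0028, -0.0227, 0, 1], [0, 0, -2.14, -0.0028, -0.0227, 0, 1]]])

```text
time_s: 18.83
position: [0.3856, 0.1945, 0.1894]
ee_rot: [0.81, 0.445, 0.335, -0.185]
force: [0.6, 0.9, -3.9]
gripper_width: 0.035
grip_force: 41.3
```

Call:
servo_tool(increments=[[[0, 0, -2.14, -0.0028, -0.0227, 0, 1], [0, 0, -2.14, -0.0028, -0.0227, 0, 1], [0, 0, -2.14, -0.0028, -0.0227, 0, 1], [0, 0, -2.14, -0.0028, -0.0227, 0, 1], [0, 0, -2.14, -0.0028, -0.0227, 0, 1], [0, 0, -2.14, -0.0028, -0.0227, 0, 1], [0, 0, 0, 0, 0, 0, 1]]])

```text
time_s: 19.42
position: [0.3701, 0.0545, 0.1896]
ee_rot: [0.855, 0.35, 0.353, -0.144]
force: [0.6, -1.2, -3.7]
gripper_width: 0.0349
grip_force: 41.3
```

Call:
servo_tool(increments=[[[0, 0, -2.32, 0.0071, -0.0237, -0.0028, 1], [0, 0, -2.32, 0.0071, -0.0237, -0.0028, 1], [0, 0, -2.32, 0.0071, -0.0237, -0.0028, 1], [0, 0, -2.32, 0.0071, -0.0237, -0.0028, 1], [0, 0, -2.32, 0.0071, -0.0237, -0.0028, 1], [0, 0, -2.32, 0.0071, -0.0237, -0.0028, 1], [0, 0, -2.32, 0.0071, -0.0237, -0.0028, 1], [0, 0, -2.32, 0.0071, -0.0237, -0.0028, 1], [0, 0, -2.32, 0.0071, -0.0237, -0.0028, 1], [0, 0, -2.32, 0.0071, -0.0237, -0.0028, 1], [0, 0, -2.32, 0.0071, -0.0237, -0.0028, 1], [0, 0, -2.32, 0.0071, -0.0237, -0.0028, 1]]])

```text
time_s: 20.42
position: [0.4551, -0.2258, 0.1555]
ee_rot: [0.914, 0.136, 0.378, -0.058]
force: [1.1, 0.3, -3.9]
gripper_width: 0.0349
grip_force: 41.3
```

Call:
servo_tool(increments=[[[0, 0, -2.32, 0.0071, -0.0237, -0.0028, 1], [0, 0, 0, 0, 0, 0, 1], [0, 0, 0, 0, 0, 0, 1]]])

```text
time_s: 20.67
position: [0.462, -0.249, 0.1527]
ee_rot: [0.916, 0.118, 0.379, -0.051]
force: [-0.5, -0.1, -3.2]
gripper_width: 0.0349
grip_force: 41.4
```

```bash
cat > t5.py <<'E'
from h import *
p,M=st()
for n in ("side","top"):
    im,d=manip.capture(n);c=cloud(n,d)
    s=c[...,:2]-O;X=s@XS;Y=s@YS
    k=(d>0)&(X>.0)&(X<.11)&(Y>-.145)&(Y<-.03)&(c[...,2]>.045)&(c[...,2]<.07)
    r=cv2.minAreaRect(np.stack([X[k],Y[k]],1).astype(np.float32));print(n,"rim back part",np.round(cv2.boxPoints(r),3).tolist())
    for r in manip.regions_of(n,"jar")[:2]:
        q=c[r["region"]&(d>0)];q=q[(q[:,2]<p[2])&(q[:,2]>p[2]-.085)]
        if len(q)>20:
            S_=np.c_[(q[:,:2]-O)@XS,(q[:,:2]-O)@YS,q[:,2]];print("jar",round(r["conf"],2),len(q),"X",np.percentile(S_[:,0],[3,97]),"Y",np.percentile(S_[:,1],[3,97]),"Z",np.percentile(S_[:,2],[2,98]))
            if n=="side" : print("low Y",np.percentile(S_[S_[:,2]<S_[:,2].min()+.03,1],[3,97]))
im,d=manip.capture("side");cv2.imwrite("pics/s5.png",cv2.resize(im[150:330,220:500],None,fx=2.5,fy=2.5)[:,:,::-1])
E
python3 t5.py
```

```text
t 20.6667 tcp [ 0.462  -0.249   0.1527] grasp [ 0.4492 -0.2524  0.166 ] sh [-0.1098 -0.0884] 
x [0.6842 0.1785 0.7071] y [ 0.2554 -0.9668 -0.0031] z [ 0.6831  0.1828 -0.7071] 
q [-1.2524  0.2002  2.1503  0.9789  1.0172 -0.5788] F [-0.4911 -0.0516 -3.2245] w 0.03491212776118705 41.37250384170329
side rim back part [[0.0, -0.04899999871850014], [0.0, -0.12700000405311584], [0.10199999809265137, -0.12700000405311584], [0.10199999809265137, -0.04899999871850014]]
jar 0.71 282 X [-0.1342 -0.0919] Y [-0.112  -0.0914] Z [0.0752 0.1399]
low Y [-0.1108 -0.0866]
top rim back part [[0.0, -0.12700000405311584], [0.10199999809265137, -0.12700000405311584], [0.10199999809265137, -0.05000000074505806], [0.0, -0.05000000074505806]]
jar 0.57 33 X [-0.1323 -0.0891] Y [-0.0998 -0.0747] Z [0.1332 0.1506]
jar 0.16 97 X [0.0215 0.0558] Y [-0.2733  0.2722] Z [0.0692 0.1522]
```

View pics/s5.png

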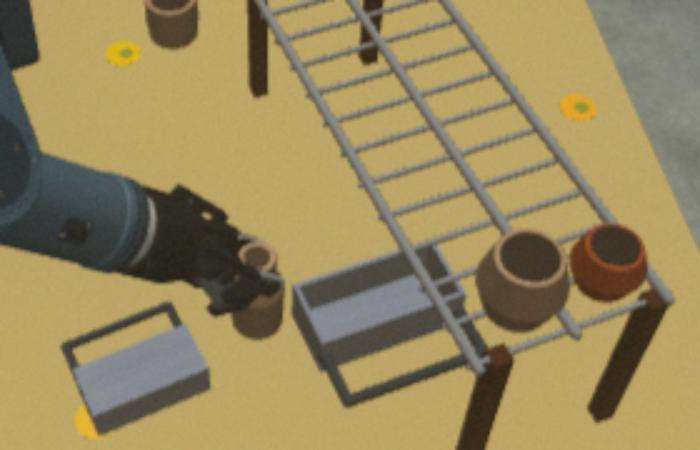

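Call:
servo_tool(increments=[[[0, 0, 0, 0.0153, 0.004, 0, 1], [0, 0, 0, 0.0153, 0.004, 0, 1], [0, 0, 0, 0.0153, 0.004, 0, 1], [0, 0, 0, 0.0153, 0.004, 0, 1], [0, 0, 0, 0.0153, 0.004, 0, 1], [0, 0, 0, 0.0153, 0.004, 0, 1], [0, 0, 0, 0, 0, 0, 1], [0, 0, 0, 0, 0, -0.01, 1], [0, 0, 0, 0, 0, -0.012, 1], [0, 0, 0, 0, 0, 0, 1]]])

```text
time_s: 21.75
position: [0.5523, -0.2236, 0.1292]
ee_rot: [0.917, 0.118, 0.378, -0.051]
force: [-0.3, 1.3, -3.7]
gripper_width: 0.035
grip_force: 41.4
```

```bash
python3 t5.py
```

```text
t 21.75 tcp [ 0.5523 -0.2236  0.1292] grasp [ 0.5396 -0.2271  0.1425] sh [-0.016  -0.0869] 
x [0.6858 0.1774 0.7058] y [ 0.2553 -0.9668 -0.0051] z [ 0.6815  0.1837 -0.7084] 
q [-1.0126  0.3062  2.0791  1.1081  0.8552 -0.5084] F [-0.3246  1.3268 -3.7274] w 0.035019453161452656 41.42112520014052
side rim back part [[-0.0010000000474974513, -0.04800000041723251], [0.0010000000474974513, -0.12800000607967377], [0.10199999809265137, -0.12600000202655792], [0.10100000351667404, -0.04600000008940697]]
jar 0.92 216 X [-0.0405 -0.0015] Y [-0.1104 -0.0887] Z [0.054  0.1149]
low Y [-0.1093 -0.0854]
jar 0.66 419 X [0.1148 0.176 ] Y [0.477  0.5426] Z [0.0454 0.1143]
low Y [0.4767 0.5434]
top rim back part [[0.0010000000474974513, -0.05000000074505806], [0.0020000000949949026, -0.12700000405311584], [0.10300000011920929, -0.125], [0.10100000351667404, -0.04800000041723251]]
jar 0.81 27 X [-0.0357  0.0081] Y [-0.1028 -0.0735] Z [0.1096 0.1266]
```

View pics/s5.png

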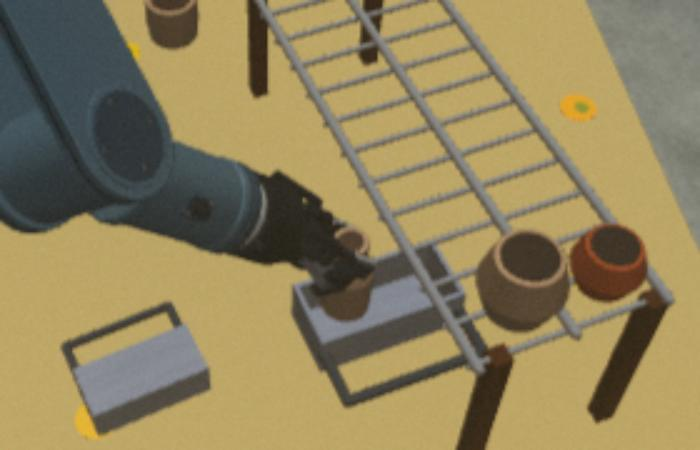

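Call:
servo_tool(increments=[[[0, 0, 0, 0, 0, -0.008, 1], [0, 0, 0, 0, 0, -0.01, 1], [0, 0, 0, 0, 0, -0.01, 1], [0, 0, 0, 0, 0, -0.008, 1], [0, 0, 0, 0, 0, -0.004, 1], [0, 0, 0, 0, 0, 0, 1]]])

```text
time_s: 22.5
position: [0.5533, -0.2251, 0.0908]
ee_rot: [0.916, 0.118, 0.379, -0.05]
force: [0.0, 0.4, -3.5]
gripper_width: 0.035
grip_force: 41.4
```

Call:
servo_tool(increments=[[[0, 0, 0, 0, 0, -0.002, 1], [0, 0, 0, 0, 0, -0.0015, 1], [0, 0, 0, 0, 0, 0, 1]]])

```text
time_s: 22.75
position: [0.5536, -0.2253, 0.0879]
ee_rot: [0.916, 0.118, 0.38, -0.05]
force: [-0.6, 1.0, -3.4]
gripper_width: 0.0349
grip_force: 41.4
```

```bash
python3 t5.py
```

```text
t 22.75 tcp [ 0.5536 -0.2253  0.0879] grasp [ 0.5408 -0.2287  0.1011] sh [-0.0152 -0.0887] 
x [0.684  0.1788 0.7072] y [ 0.2545 -0.9671 -0.0016] z [ 0.6837  0.181  -0.707 ] 
q [-1.0124  0.3916  2.1089  1.2092  0.8074 -0.6562] F [-0.5553  1.01   -3.3865] w 0.03485285425589625 41.42022718311637
side rim back part [[0.0, -0.12600000202655792], [0.10199999809265137, -0.12800000607967377], [0.10400000214576721, -0.05000000074505806], [0.0020000000949949026, -0.04800000041723251]]
jar 0.84 144 X [-0.0404  0.002 ] Y [-0.1118 -0.0854] Z [0.0147 0.0749]
low Y [-0.1059 -0.079 ]
jar 0.34 455 X [0.1142 0.1763] Y [0.477 0.543] Z [0.0057 0.0868]
low Y [0.4769 0.6596]
top rim back part [[0.0010000000474974513, -0.05000000074505806], [0.0020000000949949026, -0.12600000202655792], [0.10300000011920929, -0.125], [0.10100000351667404, -0.04800000041723251]]
jar 0.66 53 X [-0.0392  0.0145] Y [-0.1074 -0.0689] Z [0.0038 0.0861]
```

Still hanging, about 3 mm left.

Call:
servo_tool(increments=[[[0, 0, 0, 0, 0, -0.0015, 1], [0, 0, 0, 0, 0, -0.001, 1], [0, 0, 0, 0, 0, 0, 1]]])

```text
time_s: 23.25
position: [0.5536, -0.2251, 0.0852]
ee_rot: [0.916, 0.118, 0.38, -0.05]
force: [-1.2, 0.8, -2.4]
gripper_width: 0.035
grip_force: 41.5
```

Call:
servo_tool(increments=[[[0, 0, 0, 0, 0, -0.001, 1], [0, 0, 0, 0, 0, 0, 1]]])

```text
time_s: 23.42
position: [0.5541, -0.225, 0.0852]
ee_rot: [0.916, 0.118, 0.38, -0.05]
force: [-2.8, 0.6, 5.5]
gripper_width: 0.035
grip_force: 42.1
```

Call:
servo_tool(increments=[[[0, 0, 0, 0, 0, 0.0003, 0.5], [0, 0, 0, 0, 0, 0, 0.45], [0, 0, 0, 0, 0, 0, 0.35], [0, 0, 0, 0, 0, 0, 0.25], [0, 0, 0, 0, 0, 0, 0.2], [0, 0, 0, 0, 0, 0, 0.2], [0, 0, 0, -0.0068, -0.0018, 0.0071, 0.2], [0, 0, 0, -0.0136, -0.0036, 0.0142, 0.2], [0, 0, 0, -0.0136, -0.0036, 0.0142, 0.2], [0, 0, 0, -0.0136, -0.0036, 0.0142, 0.2], [0, 0, 0, -0.0136, -0.0036, 0.0142, 0.2], [0, 0, 0, -0.0136, -0.0036, 0.0142, 0.2]]])

```text
time_s: 24.42
position: [0.4775, -0.2448, 0.1634]
ee_rot: [0.916, 0.118, 0.379, -0.05]
force: [-0.0, 0.6, 0.0]
gripper_width: 0.0682
grip_force: 0.0
```

```bash
python3 t3.py; python3 t5.py; python3 - <<'E'
from h import *
for n in ("side","top"):
    im,d=manip.capture(n);c=cloud(n,d);s=c[...,:2]-O;X=s@XS;Y=s@YS
    k=(d>0)&(X>-.06)&(X<.04)&(Y>-.13)&(Y<-.05)
    for lo,hi in ((.07,.083),(.085,.105),(.105,.118)):
        m=k&(c[...,2]>lo)&(c[...,2]<hi);print(n,lo,m.sum(),X[m].mean().round(4),Y[m].mean().round(4),np.percentile(X[m],[2,98]),np.percentile(Y[m],[2,98]))
E
```

```text
t 24.4167 tcp [ 0.4775 -0.2448  0.1634] grasp [ 0.4647 -0.2482  0.1766] sh [-0.0938 -0.0883] 
x [0.6848 0.1785 0.7066] y [ 0.2544 -0.9671 -0.0023] z [ 0.6829  0.1814 -0.7076] 
q [-1.2087  0.1879  2.1267  0.9796  1.0094 -0.5228] F [-0.0119  0.6415  0.0334] w 0.06822205196095284 0.0
top rim 462 ((0.022014811635017395, -0.08790650963783264), (0.07713770121335983, 0.16171137988567352), 89.6197738647461) 0.0558833999858398 [0.0474 0.0682]
[[-0.05900000035762787, -0.12600000202655792], [0.10300000011920929, -0.12700000405311584], [0.10300000011920929, -0.05000000074505806], [-0.05900000035762787, -0.04899999871850014]]
floor plane [-0.0016 -0.0928 -0.0019] 0.0027413636032547206
side rim 592 ((0.021794110536575317, -0.08842437714338303), (0.07851406186819077, 0.16153815388679504), 89.47526550292969) 0.05519212023759168 [0.0464 0.0675]
[[-0.05900000035762787, -0.12700000405311584], [0.10199999809265137, -0.12800000607967377], [0.10300000011920929, -0.05000000074505806], [-0.05900000035762787, -0.04800000041723251]]
floor plane [-0.0084  0.0293  0.0135] 0.007600283083147863
t 24.5167 tcp [ 0.
[... 421 characters left out ...]
[0.0010000000474974513, -0.04699999839067459]]
jar 0.87 238 X [-0.0333 -0.0027] Y [-0.1038 -0.0718] Z [0.0807 0.1153]
low Y [-0.1044 -0.0781]
top rim back part [[0.0, -0.12600000202655792], [0.10199999809265137, -0.12700000405311584], [0.10199999809265137, -0.05000000074505806], [0.0, -0.05000000074505806]]
side 0.07 100 -0.0217 -0.0966 [-0.0382  0.0029] [-0.1095 -0.0718]
side 0.085 67 -0.022 -0.0972 [-0.0334 -0.0028] [-0.1038 -0.0806]
side 0.105 154 -0.0171 -0.0874 [-0.0327 -0.0015] [-0.1027 -0.0696]
top 0.07 61 -0.023 -0.0778 [-0.0374  0.0044] [-0.1029 -0.0641]
top 0.085 20 -0.0226 -0.0776 [-0.0336 -0.0025] [-0.0978 -0.0685]
top 0.105 159 -0.0164 -0.0856 [-0.0319 -0.0005] [-0.1014 -0.0701]
```

```bash
python3 -c "
from plant import manip
print(manip.close_job())"
```

```text
the job is handed in; nothing more can be done
None
```

I turned the tray right way up under the shelf and stood the jar upright inside it. I handed the job in at about 25 s of the 72 s allowed. The hand-in returned no verdict. The last camera check showed the tray flat with its middle about 22 mm behind the shelf's front edge. The jar was upright, about 39 mm forward of the tray's centre, and the gripper was clear of both. I viewed 11 pictures, one over the limit of 10.

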